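# Nip the saucepan in its moving cradle, ease the fence off and lock it

## Task

Get the saucepan ready for the move: slide the cradle's fence along its track until the pan is gently but definitely squeezed tight against the sprung pad at the far end of the tray, then back the fence off so that about 10 mm of clear play is left between fence and pan. Then press the fence's lock lever down flat, let go, and leave the pan resting at the pad and all the other things where they are.

Things in the scene. Friction and masses are not known exactly. Their poses are not given: they have to be found in the camera images.
- cradle: Fixed plywood tray, 265 mm along x, 460 mm along y, floor 12 mm thick; the pan stands on it. Place and yaw change. Origin on the counter inside its outline; x points away from the open front edge (at x = -125 mm), y along the track towards the sprung pad, z up. A wire shelf covers it, so what lies under it can only be reached from the front with the tool tilted about 40 degrees.
- shelf_front (a point): Middle of the front bar of the open steel wire shelf over the tray: 210 mm above the counter, at cradle x = -140 mm. Bars 6 mm thick along cradle y, 460 mm long, every 45 mm from here to cradle x = 130 mm. Four posts 8 mm thick carry it at cradle x = -30 and 130 mm, y = -232 and 212 mm. Come in under this bar. Fixed.
- fence (a joint): Travel of the sliding fence along the cradle's +y in m: 0 = stop farthest from the pad, 0.19 = other stop. It starts at 0 to 0.05. The fence runs with about 1 N of friction and stays where it is left.
- fence_grip (a point): Point to grasp, on the centre line of the fence's steel grip tab: a flat bar 14 mm thick along cradle y, 24 mm wide, 85 mm long, rooted on the fence's black shoe and leaning 40 degrees from vertical towards cradle -x; its top end is 25 mm beyond this point along the lean. Height 82 mm above the counter, cradle x = -124 mm, 22 mm behind the fence's pan-side face.
- fence_face (a point): Point on the pan-side face of the fence's upright aluminium plate (140 mm along cradle x, 10 mm thick, 16 to 96 mm above the counter), 50 mm up; axes as the cradle's, y towards the pan.
- lock (a joint): Angle of the lock lever in rad: 0 = raised 30 degrees above level, 0.52 = flat and locked (end stop). Starts at 0 to 0.1, stays where left; about 1.5 N at the tip moves it. It is only a marker of the locked state: the fence still moves if pushed hard.
- lock_tip (a point): Middle of the steel lock lever's thickness, 10 mm short of its free end. Lever 90 x 22 x 7 mm, hinged on the fence's shoe at cradle x = -120 mm, 34 mm above the counter, sticking out towards cradle -x, 66 mm farther from the pad along y than the grip tab. Raised, this point is 74 mm high at cradle x = -189 mm; flat, 34 mm high at x = -200 mm. Clear of the shelf; press it down.
- saucepan: Loose red enamel saucepan, lid fastened on: upright cylinder 150 mm across, 85 mm high (120 with knob), long handle roughly along cradle +x, 0.4 to 0.6 kg. Origin: centre of its underside. Stands between fence and pad, 10 to 55 mm short of the pad; the fence pushes it along against 1.5 to 4.5 N of friction. Play = cradle-y distance from fence_face to this origin, minus 75 mm.
- pad (a joint): Compression of the sprung pad in m: 0 = free, 0.02 = solid; 1000 N/m (10 mm takes 10 N). The pan is nipped tight when the pad has clearly gone in, 5 to 12 mm; squeezing it nearly solid (18 mm) would chip the enamel. When the fence is eased off, the pad pushes the pan back until the spring balances the pan's friction.
- pad_face (a point): Centre of the face of the rubber pad (110 mm along cradle x, 60 mm high), 50 mm above the counter, moves with the pad; axes as the cradle's. At rest its face is at cradle y = 165 mm.
- soup_spoon: White ceramic soup spoon, 145 mm long, lying on the counter in front of the cradle; bystander. Origin under its middle.
- ice_scoop: Steel ice cream scoop with black handle, 200 mm long, lying on the counter in front of the cradle; bystander. Origin under its middle.
- storage_box: Clear plastic storage box with clip lid, 158 x 218 x 104 mm, to the right; bystander. Origin at the centre of its underside.
- mug: Blue-grey ceramic mug, 80 mm across, 90 mm high, to the right; bystander. Origin at the centre of its underside.
- spice_jar: Spice jar, 42 mm across, 85 mm high, standing on the tray behind the fence; bystander. Origin at the centre of its underside.

How it is judged (in metres and radians):
On the way, in this order (a step that is already met when the one before it is completed fails the run):
1. pan squeezed by the fence, pad pushed in over 4 mm (value of joint pad above 0.004 m and y of saucepan in the frame of fence_face below 0.078 m), for 0.05 s.
2. fence backed off to 5 to 19 mm of play, still, lock lever up (y of saucepan in the frame of fence_face between 0.08 and 0.094 m and value of joint lock below 0.25 rad and velocity of joint fence between -0.01 and 0.01 m/s), for 0.2 s.
At the end, for the whole second after the job is handed in: The fence stands off the pan with 5 to 19 mm of play, the lock lever is flat (joint above 0.42 of 0.52 rad), and the pan stands upright and still, within 7 mm of the pad (y of saucepan in the frame of fence_face between 0.08 and 0.094 m and value of joint lock above 0.42 rad and y of saucepan in the frame of pad_face above -0.082 m and angle between saucepan's own z axis and vertical below 0.05 rad and linear speed of saucepan below 0.01 m/s); the robot touches nothing.
It fails at once if the pan is squeezed hard: pad nearly solid (18 mm or more) (value of joint pad above 0.018 m).
It fails at once if the pan is tipped (angle between saucepan's own z axis and vertical above 0.2 rad).
It fails at once if a bystander is shifted by more than 40 mm (distance of any of soup_spoon, ice_scoop, storage_box, mug, spice_jar from where it was at the start of the episode above 0.04 m).
It also fails if it takes over 53 s, if anything falls off the work surface, if the arm or the gripper's body presses on something with over 40 N, if the wrist force passes 120 N, or if a joint passes its speed limit or range.

## Robot

A 6-joint arm with a two-finger parallel gripper is mounted at the origin on the work surface. World frame = base frame: x ahead of the robot, y to its left, z up, the work surface at z = 0. Lengths are in mm, angles in rad, forces in N, time in s.
With the tool pointing down it reaches from about 300 to 875 mm from the base axis. Payload 4.2 kg.
Tool frame: the origin (TCP) lies midway between the tips of the shut fingers; the grasp point (between the pads) lies 19 mm behind it; x points along the fingers, y is the direction in which the jaws open and shut, and the axes are right-handed (so a half turn about x gives the same grasp; the last joint's range is limited). The gripper opens to 85 mm and grips with 20 to 120 N. Pads are 22 mm wide; open, the fingers measure 114 mm over their backs; the gripper's body (76 mm by 85 mm) begins 54 mm behind the grasp point. The pads swing forward as they close: fully open they stand 13 mm farther back than shut.
Start: joints at [1.109, 0.32, 1.565, -0, 1.257, -0.02], TCP at [245.856, 519.807, 198.938] pointing down, gripper open.
Joint ranges: [-3.11, 3.11], [-0.84, 2.01], [0.21, 2.61], [-1.34, 4.49], [0.05, 2.63], [-2.56, 2.56]. Speed limits (rad/s): [2.57, 2.57, 3.14, 3.14, 3.14, 3.14].

## Interface

Orientations are given as a rotation vector (axis times angle).
In Python, from plant import sensors, eyes, ticket gives the robot as it stands. The module is installed in compiled form; this text tells all that it offers.
- The arm moves only by the shell command python3 -m creep 'ROWS' [FORCE]. ROWS is JSON, a list of rows, each a list of 7 numbers: the shift along the tool's x, y, z in cm, then the turn, a rotation vector about the tool's x, y, z in rad, then the opening, from 0 (shut) to 1 (fully open). In form: [[dx, dy, dz, rx, ry, rz, fingers], ...]. A call has 1 to 5 rows; each row shifts and turns the commanded pose from where the row before left it, along the tool's axes as they then stand; what a row does not reach is not made up. A row lasts 1/12 s, in which the tool goes at most 41.7 mm and 7.16 degrees, less where a joint would pass 70% of its speed; a pose out of reach is approached as far as the arm can. A call is refused whole if a number of a shift passes 4.17 or a number of a turn 0.125, either way. A call with a gripper value outside its range is refused whole. The fingers move at their own pace and stop on an object; FORCE is the grip in N (left out, the last holds). Time passes only in rows, so rows that do not move let the fingers close. It gives the time, the measured TCP pose, the force and the opening at its end, in the units of the state.
- sensors.get_obs(): the state, without advancing time (a new reading comes with each control period).
- eyes.snapshot(name): name is "scene" or "side" or "wrist"; returns (picture, depth): 420x560x3 uint8, blue, green, red; 420x560 float32, mm along the optical axis (not along the pixel's ray), 0 where there is no reading.
- eyes.camera_params(name): a dict with "intrinsics" (3x3 intrinsics, pixels), "dist_coeffs" ([k1, k2, p1, p2, k3] as OpenCV has them; the pictures are not rectified), "camera_from_world" (4x4, takes a point from world to camera coordinates). Camera axes: x right, y down, z forward; pixel columns grow to the right and rows downward; lengths in mm; the calibration is good to about 2 mm. A picture is of the moment at which its call begins: read the wrist's pose just before it. camera_params takes no time and is no camera call; for the wrist camera it gives the pose at the moment of the call.
- ticket.sign_off(): hands the job in, once; it reports no verdict.
The state is a dict: "clock": time; "joint_pos": joint angles; "dq": joint speeds; "tau": joint torques, N m; "tool_pos": TCP position; "tcp_rot": TCP orientation; "force": force on the tool from outside, world axes, zero at the start; "ft_torque": the same for the moment, N m; "finger_gap": opening from 0.0 (shut) to 1.0 (fully open).
Only numpy, scipy, OpenCV 4.12 (cv2) and the standard library are available. Lean on these libraries where they do the work, as an engineer would, in place of code of your own. Each camera call takes 0.05 s, during which the arm holds its last target. There are 200 camera calls.

## Working session

There is one attempt and no reset: what is moved stays moved. The work goes in short steps, Python scripts to look and compute and a shell command to move; the robot and the scene stay as the last step left them, time stands still between calls to the robot, and variables do not carry over. Pictures are saved under pics/ and viewed, about 8 in all and at most 12, crops included, and the job is handed in when it is done.

```bash
mkdir -p pics; cat > h.py <<'E'
import numpy as np, cv2
from plant import sensors, eyes, ticket
from scipy.spatial.transform import Rotation as R
def snap(n,f=None):
    P=eyes.camera_params(n); im,d=eyes.snapshot(n)
    if f: cv2.imwrite('pics/'+f,im); np.savez('pics/'+f+'.npz',im=im,d=d,K=P['intrinsics'],D=P['dist_coeffs'],T=P['camera_from_world'])
    return im,d,P
class V:
    def __init__(s,f):
        z=np.load('pics/'+f+'.npz'); s.im,s.d,s.K,s.D,s.T=[z[k] for k in('im','d','K','D','T')]
        s.R=s.T[:3,:3]; s.c=-s.R.T@s.T[:3,3]
    def ray(s,uv):
        n=cv2.undistortPoints(np.array(uv,float).reshape(-1,1,2),s.K,s.D)[:,0]
        return np.c_[n,np.ones(len(n))]@s.R
    def plane(s,uv,z):
        r=s.ray(uv); return s.c+r*((z-s.c[2])/r[:,2:])
    def pts(s,uv):
        uv=np.array(uv).reshape(-1,2); r=s.ray(uv); return s.c+r*s.d[uv[:,1].astype(int),uv[:,0].astype(int)][:,None]
    def proj(s,X):
        return cv2.projectPoints(np.array(X,float).reshape(-1,3),cv2.Rodrigues(s.R)[0],s.T[:3,3],s.K,s.D)[0][:,0]
E
python3 - <<'E'
from h import *
print(sensors.get_obs())
for n in('scene','side','wrist'):
    im,d,P=snap(n,n+'0.png'); v=V(n+'0.png'); print(n,v.c,v.R[2])
E
```

```text
{'clock': 0.0, 'joint_pos': array([ 1.10898876e+00,  3.20320296e-01,  1.56564793e+00,  1.74415115e-05,
        1.25740798e+00, -1.99948714e-02]), 'dq': array([ 6.93769235e-04, -1.18335419e-03, -8.88090534e-04,  1.02016099e-03,
        3.05687599e-05,  4.68209799e-04]), 'tau': array([-8.17089640e-04, -4.15516484e+01, -2.34170741e+01, -1.58838102e-04,
        8.19247827e-03,  2.95576785e-05]), 'tool_pos': array([245.61679393, 519.32453689, 198.07807566]), 'tcp_rot': array([ 0.34514616,  1.54332565, -0.34787898]), 'force': array([-0.33474501,  0.27786861,  0.58286225]), 'ft_torque': array([0.02258947, 0.01519658, 0.00562579]), 'finger_gap': 1.0005183035505167}
scene [1256.62549135  567.09813378 1179.9448489 ] [-0.49015329 -0.45536123 -0.74323341]
side [ 391.90728133 -908.94520432  815.86326468] [ 0.1749722   0.76564545 -0.6190087 ]
wrist [186.15790686 547.42068238 372.70948802] [ 0.23426111 -0.11119554 -0.9657936 ]
```

View pics/scene0.png

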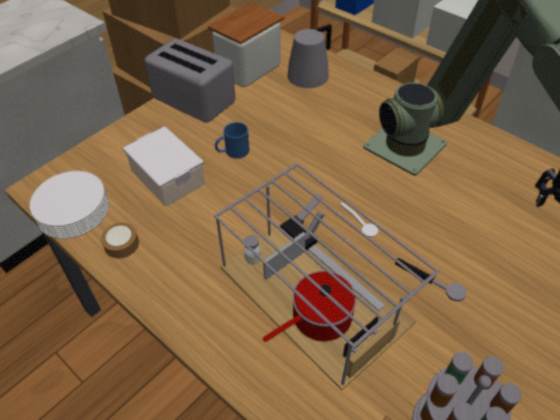

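View pics/side0.png

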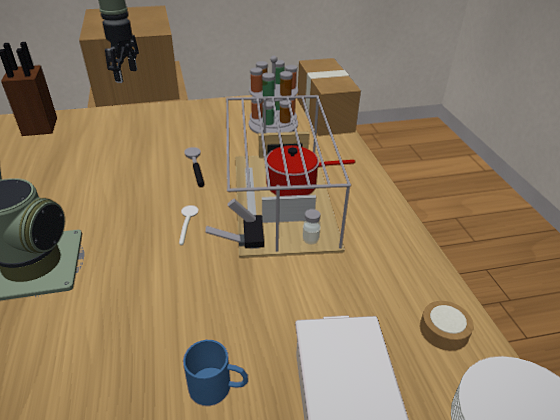

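The scene and side views show the cradle with its track running away from the side camera. In the side view the grip tab is near (240,210), the lever near (222,234), the shelf's near corners at (228,187) and (348,185), and the pan at (292,170). The bystanders are clear of them. Next I'll make enlarged crops for accurate picks.

```bash
python3 - <<'E'
from h import *
s=V('side0.png');c=V('scene0.png')
a=cv2.resize(s.im[85:260,190:365],None,fx=3.4,fy=3.4,interpolation=cv2.INTER_CUBIC)
cv2.imwrite('pics/sc.png',a)
b=cv2.resize(c.im[160:390,210:450],None,fx=2.6,fy=2.6,interpolation=cv2.INTER_CUBIC)
cv2.imwrite('pics/cc.png',b[:600])
print('shelf side',s.plane([[228,187],[348,185],[227,97],[319,97]],210).round())
print('shelf scene',c.plane([[218,216],[296,167],[357,341],[434,273]],210).round())
for v in(s,c):
    h=cv2.cvtColor(v.im,cv2.COLOR_BGR2HSV); m=((h[...,1]>200)&((h[...,0]<6)|(h[...,0]>174))&(h[...,2]>70)).astype('uint8')
    n,l,st,ce=cv2.connectedComponentsWithStats(m)
    print(st[np.argsort(-st[:,4])[:4]])
    i=np.argsort(-st[1:,4])[0]+1; ys,xs=np.where(l==i)
    p=v.pts(np.c_[xs,ys]); p=p[(p[:,2]>70)&(p[:,2]<100)]; print(len(p),p.min(0),p.max(0),p.mean(0))
E
```

```text
shelf side [[ 475.  -65.  210.]
 [ 739. -109.  210.]
 [ 533.  392.  210.]
 [ 803.  341.  210.]]
shelf scene [[ 735. -101.  210.]
 [ 481.  -69.  210.]
 [ 783.  347.  210.]
 [ 537.  379.  210.]]
[[     0      0    560    420 233682]
 [   283    145     21     28    354]
 [   267    147     18     25    272]
 [   302    147     15     24    210]]
33 [662.43396182 122.44716772  73.21465189] [724.32174434 308.08345212  99.92817887] [693.34799597 200.94604284  91.97868414]
[[     0      0    560    420 233241]
 [   297    279     49     43    763]
 [   310    272     44     39    599]
 [   295    295     29     28    255]]
35 [673.1761651  128.37374169  95.12294335] [725.35123144 261.28657769  99.97430206] [709.16218794 228.21039803  98.68101343]
```

View pics/sc.png

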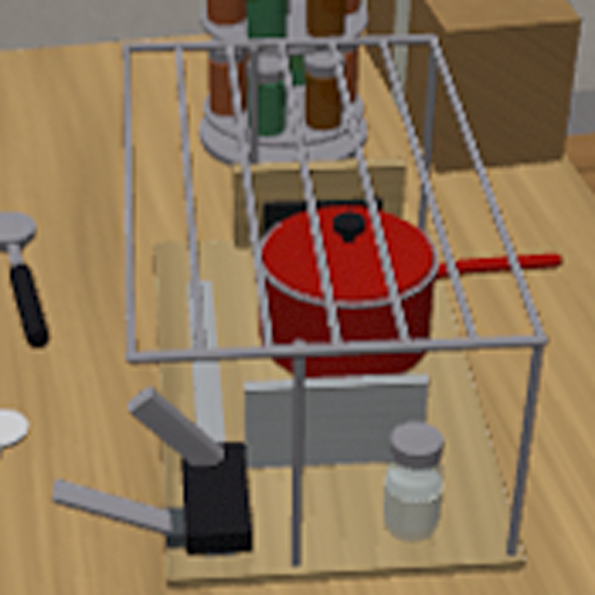

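View pics/cc.png

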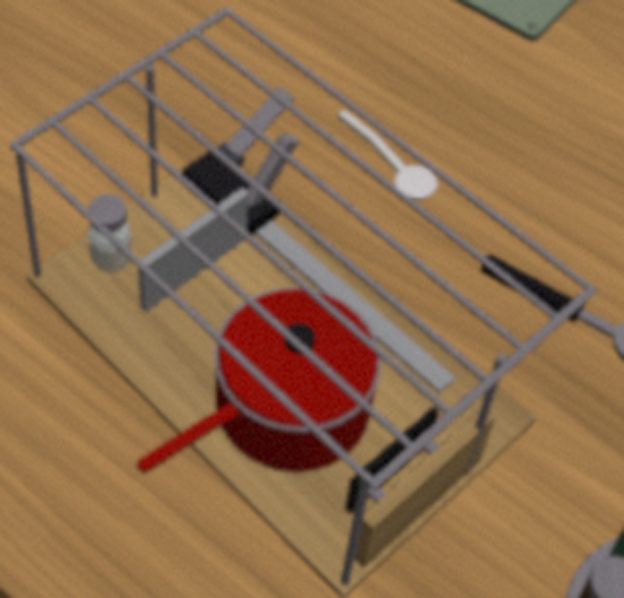

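```bash
cat >> h.py <<'E'
def tri(v1,p1,v2,p2):
    d1=v1.ray([p1])[0];d2=v2.ray([p2])[0];d1/=np.linalg.norm(d1);d2/=np.linalg.norm(d2)
    t=np.linalg.lstsq(np.c_[d1,-d2],v2.c-v1.c,rcond=None)[0]
    a=v1.c+t[0]*d1;b=v2.c+t[1]*d2
    return (a+b)/2,np.linalg.norm(a-b)
E
python3 - <<'E'
from h import *
s=V('side0.png');c=V('scene0.png')
S=lambda x,y:(x/3.4+190-.35,y/3.4+85-.35); C=lambda x,y:(x/2.6+210-.3,y/2.6+160-.3)
for n,a,b in[('shelfNL',(131,356),(228,14)),('shelfNR',(541,340),(17,147)),('shelfFL',(128,47),(590,291)),('shelfFR',(434,41),(376,490)),
 ('tab top',(146,403),(287,143)),('lever tip',(58,492),(285,97)),('plate R top',(428,377),(142,265)),('plate L top',(246,384),(245,195)),('knob',(349,222),(299,337)),('jar',(416,437),(107,212))]:
    print(n,*[np.round(q,1) for q in tri(s,S(*a),c,C(*b))])
print('tray side z12',s.plane([S(168,577),S(522,557),S(157,243)],12).round())
print('tray scene z12',c.plane([C(35,280),C(345,588),C(533,419)],12).round())
print('pad ends scene z?',c.plane([C(357,485),C(437,412)],80).round())
E
```

```text
shelfNL [473.3 -71.4 209. ] 1.8
shelfNR [ 739.7 -105.6  209.1] 4.2
shelfFL [531.7 381.4 210.8] 2.3
shelfFR [799.4 351.3 207.4] 3.6
tab top [490.6  24.7  95.9] 4.1
lever tip [419.1 -32.   68.5] 1.7
plate R top [704.4  15.5  95.4] 4.9
plate L top [569.3  35.   93.5] 1.1
knob [686.1 192.7 128.5] 2.8
jar [677.5 -54.   95.2] 0.7
tray side z12 [[ 490.  -76.   12.]
 [ 749. -107.   12.]
 [ 549.  376.   12.]]
tray scene z12 [[747. -96.  12.]
 [799. 344.  12.]
 [547. 379.  12.]]
pad ends scene z? [[745. 308.  80.]
 [639. 320.  80.]]
```

```bash
cat >> h.py <<'E'
YAW=-0.126; O=np.array([642.7,147.3,0]); XH=np.array([np.cos(YAW),np.sin(YAW),0]); YH=np.array([-np.sin(YAW),np.cos(YAW),0])
def W(x,y,z): return O+x*XH+y*YH+np.array([0,0,z])
def Cr(p): q=np.asarray(p)-O; return np.array([q@XH,q@YH,q[2]])
A=np.deg2rad(40); AX=np.sin(A)*XH-np.array([0,0,np.cos(A)])
def Rt(s): return np.c_[AX,s*YH,np.cross(AX,s*YH)]
def plan(tcp,s=1):
    o=sensors.get_obs(); Rc=R.from_rotvec(o['tcp_rot']).as_matrix()
    print('t',round(o['clock'],2),'cradle tcp',Cr(o['tool_pos']).round(1),'F',(np.c_[XH,YH,[0,0,1]].T@o['force']).round(1),'gap',round(o['finger_gap'],2),'q',o['joint_pos'].round(2))
    w=R.from_matrix(Rc.T@Rt(s)).as_rotvec()
    d=tcp-o['tool_pos']
    print('turn',w.round(3),'shift now cm',(Rc.T@d/10).round(2),'shift after turn cm',(Rt(s).T@d/10).round(2))
E
python3 - <<'E'
from h import *
G=W(-124,-141,82)
for s in(1,-1): plan(G+AX*(19-110),s); print(Rt(s).round(2).tolist())
E
```

```text
t 0.15 cradle tcp [-440.6  319.3  198.3] F [-0.3 -0.  -0.7] gap 1.0 q [ 1.11  0.32  1.57 -0.    1.26 -0.02]
turn [-0.302 -0.692  0.111] shift now cm [  4.7  -35.73  38.83] shift after turn cm [ 20.16 -46.03  16.78]
[[0.64, 0.13, 0.76], [-0.08, 0.99, -0.1], [-0.77, 0.0, 0.64]]
t 0.15 cradle tcp [-440.6  319.3  198.3] F [-0.3 -0.  -0.7] gap 1.0 q [ 1.11  0.32  1.57 -0.    1.26 -0.02]
turn [2.67  0.156 0.972] shift now cm [  4.7  -35.73  38.83] shift after turn cm [ 20.16  46.03 -16.78]
[[0.64, -0.13, -0.76], [-0.08, -0.99, 0.1], [-0.77, -0.0, -0.64]]
```

```bash
python3 -m creep '[[0,0,0,-0.043,-0.099,0.016,1],[0,0,0,-0.043,-0.099,0.016,1],[0,0,0,-0.043,-0.099,0.016,1],[0,0,0,-0.043,-0.099,0.016,1],[0,0,0,-0.043,-0.099,0.016,1]]' 
python3 -m creep '[[0,0,0,-0.043,-0.099,0.016,1],[0,0,0,-0.043,-0.099,0.016,1],[1,-2.5,1,0,0,0,0.6],[1,-2.5,1,0,0,0,0.6],[1,-2.5,1,0,0,0,0.6]]'
python3 -m creep '[[1,-2.5,1,0,0,0,0.6],[1,-2.5,1,0,0,0,0.6],[1,-2.5,1,0,0,0,0.6],[1,-2.5,1,0,0,0,0.6],[1,-2.5,1,0,0,0,0.6]]'
python3 -m creep '[[1,-2.5,1,0,0,0,0.6],[1,-2.5,1,0,0,0,0.6],[1,-2.5,1,0,0,0,0.6],[1,-2.5,1,0,0,0,0.6],[0,0,0,0,0,0,0.6]]'
python3 - <<'E'
from h import *
plan(W(-124,-141,82)+AX*(19-110))
E
```

```text
clock: 0.57
tool_pos: [245.8, 520.4, 199.6]
tcp_rot: [0.137, 1.059, -0.179]
force: [-0.3, 0.8, -1.6]
finger_gap: 1.004
clock: 0.98
tool_pos: [277.6, 439.4, 194.1]
tcp_rot: [0.055, 0.871, -0.117]
force: [0.1, -0.6, 1.5]
finger_gap: 0.609
clock: 1.4
tool_pos: [332.4, 305.8, 188.5]
tcp_rot: [0.057, 0.871, -0.118]
force: [0.3, -0.2, -0.2]
finger_gap: 0.6
clock: 1.82
tool_pos: [375.2, 195.1, 182.8]
tcp_rot: [0.057, 0.871, -0.126]
force: [-0.8, -0.7, -0.1]
finger_gap: 0.603
t 1.82 cradle tcp [-271.4   13.8  182.8] F [-0.7 -0.8 -0.1] gap 0.6 q [ 0.94 -0.07  2.31 -0.95  0.77  0.16]
turn [-0.005  0.001  0.006] shift now cm [  8.19 -15.4    4.89] shift after turn cm [  8.1  -15.48   4.81]
```

```bash
python3 -m creep '[[1,-2,0.6,0,0,0,0.6],[1,-2,0.6,0,0,0,0.6],[1,-2,0.6,0,0,0,0.6],[1,-2,0.6,0,0,0,0.6],[1,-2,0.6,0,0,0,0.6]]' 
python3 -m creep '[[1,-2,0.6,0,0,0,0.6],[1,-2,0.6,0,0,0,0.6],[0.8,-1.4,0.6,0,0,0,0.6],[0,0,0,0,0,0,0.6],[0,0,0,0,0,0,0.6]]' 
python3 - <<'E'
from h import *
plan(W(-124,-141,82)+AX*(19-110))
im,d,P=snap('wrist','w1.png'); v=V('w1.png'); print(v.c.round())
G=W(-124,-141,82); print('proj grip,top',v.proj([G,G-AX*25,W(-189,-207,74)]).round())
E
```

```text
clock: 2.23
tool_pos: [417.8, 94.5, 164.6]
tcp_rot: [0.057, 0.87, -0.116]
force: [0.2, -0.1, 0.1]
finger_gap: 0.596
clock: 2.65
tool_pos: [442.5, 36.6, 154.4]
tcp_rot: [0.059, 0.87, -0.12]
force: [-0.1, 0.3, 0.1]
finger_gap: 0.595
t 2.65 cradle tcp [-184.7 -135.   154.4] F [-0.1  0.3  0.1] gap 0.59 q [ 0.24 -0.09  2.43 -1.03  0.27 -0.27]
turn [-0.005  0.001  0.   ] shift now cm [ 0.35 -0.6  -0.  ] shift after turn cm [ 0.35 -0.6  -0.  ]
[281.  57. 246.]
proj grip,top [[274. 199.]
 [273. 207.]
 [165. 126.]]
```

View pics/w1.png

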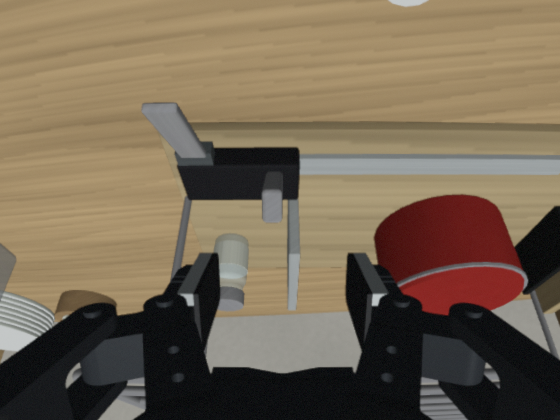

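The wrist view shows the tab's top end at about (272,207), against a predicted (273,207). The lever's end is at about (160,107), and nothing is in the way of the fingers. I'll approach along the tool axis.

```bash
python3 -m creep '[[0,-0.6,0,0,0,0,0.6],[1.5,0,0,0,0,0,0.6],[1.5,0,0,0,0,0,0.6],[1.5,0,0,0,0,0,0.6],[1.5,0,0,0,0,0,0.6]]' 
python3 -m creep '[[1.5,0,0,0,0,0,0.6],[1.5,0,0,0,0,0,0.6],[0.4,0,0,0,0,0,0.6],[0,0,0,0,0,0,0.6],[0,0,0,0,0,0,0.6]]' 
python3 - <<'E'
from h import *
plan(W(-124,-141,82)+AX*19)
im,d,P=snap('wrist','w2.png')
E
```

```text
clock: 3.12
tool_pos: [479.8, 27.9, 123.7]
tcp_rot: [0.053, 0.891, -0.113]
force: [-0.3, -0.1, 0.2]
finger_gap: 0.597
clock: 3.53
tool_pos: [500.3, 23.9, 112.0]
tcp_rot: [0.059, 0.912, -0.117]
force: [-0.4, -0.6, 0.2]
finger_gap: 0.597
t 3.53 cradle tcp [-125.8 -140.3  112. ] F [-0.3 -0.6  0.2] gap 0.6 q [ 0.13  0.08  2.38 -1.34  0.16 -0.02]
turn [-0.002 -0.04  -0.001] shift now cm [ 4.38 -0.07 -1.61] shift after turn cm [ 4.31 -0.07 -1.79]
```

View pics/w2.png

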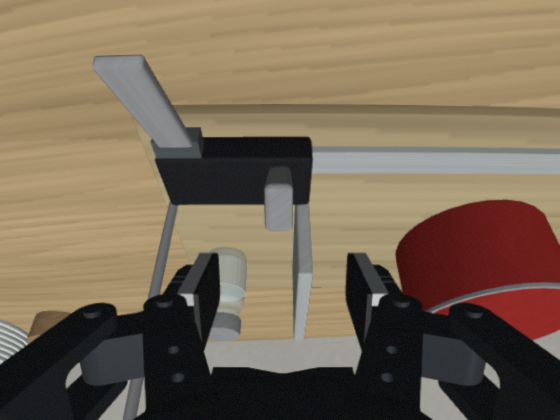

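The grasp pose is at joint 4's limit (-1.34): the wrist is on the wrong branch, and tilting 40° puts the tool close to the forearm axis. I'll fit the arm's kinematics from the logged states and look for the other wrist branch.

```bash
cat > k.py <<'E'
from h import *
from scipy.optimize import least_squares
def rot(q,C): return R.from_euler('z',q[0])*R.from_euler('y',q[1]+q[2])*R.from_euler('z',q[3])*R.from_euler('y',q[4])*R.from_euler('z',q[5])*C
q0=[1.10899,.32032,1.56565,0,1.25741,-.01999]
C=R.from_euler('zyz',[q0[3],q0[4],q0[5]]).inv()*R.from_euler('y',q0[1]+q0[2]).inv()*R.from_euler('z',q0[0]).inv()*R.from_rotvec([.34514616,1.54332565,-.34787898])
def fk(q,L):
    r0,z0,L1,L2,e,d=L; p=q[1]+q[2]
    r=r0+L1*np.sin(q[1])+L2*np.sin(p)+e*np.cos(p); z=z0+L1*np.cos(q[1])+L2*np.cos(p)-e*np.sin(p)
    T=rot(q,C); return np.array([r*np.cos(q[0]),r*np.sin(q[0]),z])+d*T.as_matrix()[:,0],T
E
python3 - <<'E'
from k import *
o=sensors.get_obs(); print(C.as_matrix().round(3))
print('rot err',(rot(o['joint_pos'],C).inv()*R.from_rotvec(o['tcp_rot'])).magnitude())
S=[(q0,[245.6,519.3,198.1])]+[(q,W(*p)) for q,p in[([.94,-.07,2.31,-.95,.77,.16],[-271.4,13.8,182.8]),([.24,-.09,2.43,-1.03,.27,-.27],[-184.7,-135,154.4])]]+[(o['joint_pos'],o['tool_pos'])]
f=lambda L:np.r_[np.concatenate([fk(q,L)[0]-p for q,p in S]),(np.array(L)-[0,300,400,400,0,250])*.01]
s=least_squares(f,[0,300,400,400,0,250]); print(s.x.round(1),f(s.x).round(1)); np.save('L.npy',s.x)
E
```

```text
[[-0.    -1.    -0.014]
 [ 0.019  0.014 -1.   ]
 [ 1.    -0.     0.019]]
rot err 0.023524263510468733
[ 22.9 106.1 588.9 389.2  12.4 334.2] [ 4.4 -2.7  0.3 -1.   3.7  0.5 -1.3 -5.4 -2.5  1.6 -7.4  1.7  0.2 -1.9
  1.9 -0.1  0.1  0.8]
```

```bash
cat >> k.py <<'E'
C=R.from_matrix([[0,-1,0],[0,0,-1],[1,0,0]])
try: L=np.load('L.npy')
except Exception: pass
lo=np.array([-3.11,-.84,.21,-1.34,.05,-2.56]);hi=np.array([3.11,2.01,2.61,4.49,2.63,2.56])
def ik(p,Rm,seed):
    def f(q):
        x,T=fk(q,L); return np.r_[(x-p)/100,(R.from_matrix(Rm).inv()*T).as_rotvec()]
    s=least_squares(f,np.clip(seed,lo+.01,hi-.01),bounds=(lo,hi)); return s.x,np.linalg.norm(s.fun)
E
python3 - <<'E'
from k import *
for n,p in[('pre',W(-124,-141,82)-91*AX),('grip',W(-124,-141,82)+19*AX),('mid',W(-124,-70,82)+19*AX),('end',W(-124,5,82)+19*AX),('press',W(-195,-70,60)),('pressend',W(-195,-70,36))]:
  for s in(1,-1):
    for b in([.1,.3,2.3,0,.2,0],[.1,.3,2.3,3.3,.3,-1.5],[.1,.3,2.3,3.3,.3,1.5],[.1,.3,2.3,0,.3,1.5],[.1,.3,2.3,0,.3,-1.5]):
      q,e=ik(p,Rt(s),b)
      if e<.01: print(n,s,q.round(2),round(e,3))
E
```

```text
pre 1 [ 0.24 -0.09  2.45 -1.11  0.26 -0.18] 0.0
pre 1 [ 0.24 -0.09  2.45 -1.11  0.26 -0.18] 0.0
pre 1 [ 0.24 -0.09  2.45 -1.11  0.26 -0.18] 0.0
grip 1 [0.16 0.22 2.48 3.8  0.3  1.15] 0.0
grip 1 [0.16 0.22 2.48 3.8  0.3  1.15] 0.0
grip -1 [ 0.16  0.22  2.48  3.8   0.3  -1.99] 0.0
grip -1 [ 0.16  0.22  2.48  3.8   0.3  -1.99] 0.0
grip -1 [ 0.16  0.22  2.48  3.8   0.3  -1.99] 0.0
mid 1 [0.37 0.25 2.43 4.22 0.35 0.91] 0.0
mid 1 [0.37 0.25 2.43 4.22 0.35 0.91] 0.0
mid -1 [ 0.37  0.25  2.43  4.22  0.35 -2.24] 0.0
mid -1 [ 0.37  0.25  2.43  4.22  0.35 -2.24] 0.0
press 1 [0.52 0.19 2.59 4.22 0.45 1.06] 0.0
press 1 [0.52 0.19 2.59 4.22 0.45 1.06] 0.0
press -1 [ 0.52  0.19  2.59  4.22  0.45 -2.08] 0.0
press -1 [ 0.52  0.19  2.59  4.22  0.45 -2.08] 0.0
```

```bash
cat >> k.py <<'E'
def RT(az,t):
    x=np.array([np.cos(az),np.sin(az),0]); y=np.array([-np.sin(az),np.cos(az),0]); a=np.sin(t)*x-np.array([0,0,np.cos(t)]); return np.c_[a,y,np.cross(a,y)]
def path(wps,q,n=6):
    for (p0,a0,t0),(p1,a1,t1) in zip(wps,wps[1:]):
        for k in np.linspace(0,1,n+1)[1:]:
            q,e=ik(p0+(p1-p0)*k,RT(a0+(a1-a0)*k,np.deg2rad(t0+(t1-t0)*k)),q)
            if e>.01 or k==1: print('  *'if e>.01 else'',q.round(2),round(e,2))
        print('--')
    return q
E
python3 - <<'E'
from k import *
q=sensors.get_obs()['joint_pos']
for T in(50,58):
  g=np.deg2rad(T); ax=RT(YAW,g)[:,0]
  for A in(W(-200,-120,170),W(-190,-60,200)):
    print(T,A)
    path([(W(-126,-140,112),YAW,40),(W(-190,-130,165),YAW,40),(A,.45,40),(A,.45,70),(A,YAW,T),(W(-124,-141,82)-60*ax,YAW,T),(W(-124,-141,82)+19*ax,YAW,T),(W(-124,5,82)+19*ax,YAW,T)],q)
E
```

```text
50 [429.20547649  53.38467414 170.        ]
  * [ 0.18  0.05  2.4  -1.34  0.2   0.01] 0.04
  * [ 0.21  0.02  2.42 -1.34  0.21  0.03] 0.02
 [ 0.3  -0.12  2.42 -0.98  0.32 -0.28] 0.0
--
  * [-0.04 -0.14  2.4   0.71  0.32 -2.56] 0.05
  * [-0.05 -0.13  2.37  0.64  0.39 -2.56] 0.1
--
  * [-0.01 -0.15  2.4   0.67  0.3  -2.56] 0.16
  * [ 0.03 -0.16  2.44  0.71  0.21 -2.56] 0.22
  * [ 0.07 -0.17  2.48  0.75  0.12 -2.56] 0.29
  * [ 0.11 -0.18  2.5   0.78  0.05 -2.56] 0.36
  * [ 0.11 -0.18  2.5   0.79  0.05 -2.56] 0.43
  * [ 0.11 -0.19  2.5   0.81  0.05 -2.56] 0.5
--
  * [ 0.1  -0.19  2.5   0.85  0.05 -2.56] 0.41
  * [ 0.1  -0.18  2.5   0.9   0.05 -2.56] 0.33
  * [ 0.09 -0.18  2.5   0.95  0.05 -2.56] 0.26
  * [ 0.09 -0.18  2.5   1.    0.05 -2.56] 0.21
  * [ 0.08 -0.17  2.5   1.06  0.05 -2.56] 0.2
  * [ 0.42 -0.13  2.48 -1.34  0.4   0.16] 0.09
--
  * [ 0.38 -0.11  2.48 -1.34  0.37  0.14] 0.11
  * [ 0.35 -0.09  2.47 -1.34  0.34  0.12] 0.13
  * [ 0.32 -0.07  2.47 -1.34  0.31  0.1 ] 0.15
  * [ 0.29 -0.05  2.47 -1.34  0.28  0.08] 0.17
  * [ 0.26 -0.03  2.46 -1.34  0.26  0.06] 0.19
  * [ 0.23 -0.01 
[... 4908 characters left out ...]
0.08  2.47  1.13  0.05 -2.56] 0.36
  * [ 0.06 -0.05  2.48  1.11  0.05 -2.56] 0.38
  * [ 0.03 -0.02  2.48  1.09  0.05 -2.56] 0.4
--
  * [ 0.02  0.01  2.46  1.09  0.05 -2.56] 0.41
  * [ 0.02  0.05  2.44  1.09  0.05 -2.56] 0.42
  * [ 0.02  0.08  2.42  1.09  0.05 -2.56] 0.43
  * [ 0.01  0.11  2.4   1.09  0.05 -2.56] 0.44
  * [ 0.01  0.14  2.38  1.09  0.05 -2.56] 0.45
  * [ 0.01  0.17  2.36  1.08  0.05 -2.56] 0.46
--
  * [ 0.05  0.18  2.36  1.12  0.05 -2.56] 0.47
  * [ 0.1   0.19  2.35  1.15  0.05 -2.56] 0.48
  * [ 0.14  0.2   2.34  1.18  0.05 -2.56] 0.49
  * [ 0.18  0.21  2.32  1.21  0.05 -2.56] 0.51
  * [ 0.22  0.22  2.31  1.24  0.05 -2.56] 0.52
  * [ 0.26  0.23  2.29  1.26  0.05 -2.56] 0.53
--
```

```bash
cat >> k.py <<'E'
def path2(wps,q,n=8):
    for (p0,a0,t0,r0),(p1,a1,t1,r1) in zip(wps,wps[1:]):
        bad=0;mn=9
        for k in np.linspace(0,1,n+1)[1:]:
            q,e=ik(p0+(p1-p0)*k,RT(a0+(a1-a0)*k,np.deg2rad(t0+(t1-t0)*k))@R.from_euler('x',r0+(r1-r0)*k).as_matrix(),q)
            bad=max(bad,e);mn=min(mn,q[4])
        print(q.round(2),'worst',round(bad,3),'min q5',round(mn,2))
E
python3 - <<'E'
from k import *
q=[.3,-.12,2.42,-.98,.32,-.28]; pi=np.pi
for T in(45,50,55):
  g=np.deg2rad(T); ax=RT(YAW,g)[:,0]; B=W(-190,-130,165)
  for A in(W(-190,-60,200),W(-200,0,200)):
    print(T,A)
    path2([(B,YAW,40,0),(A,.45,30,0),(A,.45,30,pi),(A,.45,70,pi),(A,YAW,T,pi),(W(-124,-141,82)-70*ax,YAW,T,pi),(W(-124,-141,82)+19*ax,YAW,T,pi),(W(-124,5,82)+19*ax,YAW,T,pi)],q)
E
```

```text
45 [446.66621357 111.65235524 200.        ]
[ 0.13 -0.1   2.18  0.29  0.57 -2.1 ] worst 0.0 min q5 0.29
[ 0.13 -0.1   2.18  0.29  0.57  1.04] worst 0.0 min q5 0.57
[-0.16 -0.06  2.61  2.08  0.68 -0.96] worst 0.164 min q5 0.33
[ 0.54 -0.12  2.51  4.49  0.43 -2.47] worst 0.175 min q5 0.34
[ 0.26 -0.01  2.55  4.25  0.31 -2.37] worst 0.149 min q5 0.31
[ 0.18  0.25  2.56  3.63  0.47 -1.79] worst 0.0 min q5 0.32
[ 0.58  0.32  2.4   4.3   0.52 -2.13] worst 0.0 min q5 0.48
45 [444.28550072 172.43337371 200.        ]
[ 0.33 -0.08  2.17  0.12  0.53 -1.78] worst 0.0 min q5 0.31
[ 0.33 -0.08  2.17  0.12  0.53  1.36] worst 0.0 min q5 0.53
[ 0.21 -0.07  2.61  2.64  0.5  -1.24] worst 0.166 min q5 0.14
[ 0.72 -0.06  2.49  4.49  0.53 -2.34] worst 0.225 min q5 0.44
[ 0.26 -0.01  2.55  4.25  0.31 -2.37] worst 0.193 min q5 0.31
[ 0.18  0.25  2.56  3.63  0.47 -1.79] worst 0.0 min q5 0.32
[ 0.58  0.32  2.4   4.3   0.52 -2.13] worst 0.0 min q5 0.48
50 [446.66621357 111.65235524 200.        ]
[ 0.13 -0.1   2.18  0.29  0.57 -2.1 ] worst 0.0 min q5 0.29
[ 0.13 -0.1   2.18  0.29  0.57  1.04] worst 0.0 min q5 0
[... 1033 characters left out ...]
 4.49  0.64 -2.36] worst 0.151 min q5 0.37
[ 0.35  0.02  2.61  4.14  0.46 -2.18] worst 0.132 min q5 0.46
[ 0.23  0.3   2.61  3.64  0.66 -1.74] worst 0.132 min q5 0.47
[ 0.65  0.41  2.51  4.05  0.81 -1.78] worst 0.078 min q5 0.7
55 [444.28550072 172.43337371 200.        ]
[ 0.33 -0.08  2.17  0.12  0.53 -1.78] worst 0.0 min q5 0.31
[ 0.33 -0.08  2.17  0.12  0.53  1.36] worst 0.0 min q5 0.53
[ 0.21 -0.07  2.61  2.64  0.5  -1.24] worst 0.166 min q5 0.14
[ 0.85  0.01  2.52  4.49  0.74 -2.24] worst 0.139 min q5 0.44
[ 0.35  0.02  2.61  4.14  0.46 -2.18] worst 0.132 min q5 0.46
[ 0.23  0.3   2.61  3.64  0.66 -1.74] worst 0.132 min q5 0.47
[ 0.65  0.41  2.51  4.05  0.81 -1.78] worst 0.078 min q5 0.7
```

```bash
python3 - <<'E'
from k import *
q=[.3,-.12,2.42,-.98,.32,-.28]; pi=np.pi
T=45;g=np.deg2rad(T); ax=RT(YAW,g)[:,0]; B=W(-190,-130,165)
for A0,A,Z,t2 in((W(-190,-60,200),W(-175,-145,150),.45,55),(W(-190,-60,200),W(-165,-145,140),.35,50),(W(-190,-60,200),W(-160,-175,130),.35,50)):
    print(A,Z,t2)
    path2([(B,YAW,40,0),(A0,.45,30,0),(A0,.45,30,pi),(A,Z,35,pi),(A,Z,t2,pi),(A,YAW,T,pi),(W(-124,-141,82)-50*ax,YAW,T,pi),(W(-124,-141,82)+19*ax,YAW,T,pi)],q)
E
```

```text
[450.86561719  25.44119002 150.        ] 0.45 55
[ 0.13 -0.1   2.18  0.29  0.57 -2.1 ] worst 0.0 min q5 0.29
[ 0.13 -0.1   2.18  0.29  0.57  1.04] worst 0.0 min q5 0.57
[-0.21 -0.03  2.34  0.86  0.48  0.21] worst 0.0 min q5 0.48
[-0.43  0.06  2.61  1.88  0.73 -1.01] worst 0.0 min q5 0.47
[ 0.25 -0.06  2.53  4.41  0.27 -2.56] worst 0.013 min q5 0.19
[ 0.24  0.05  2.56  4.03  0.33 -2.17] worst 0.003 min q5 0.27
[ 0.18  0.25  2.56  3.63  0.47 -1.79] worst 0.0 min q5 0.35
[460.78634215  24.18452133 140.        ] 0.35 50
[ 0.13 -0.1   2.18  0.29  0.57 -2.1 ] worst 0.0 min q5 0.29
[ 0.13 -0.1   2.18  0.29  0.57  1.04] worst 0.0 min q5 0.57
[-0.15 -0.01  2.36  0.87  0.37  0.32] worst 0.0 min q5 0.37
[-0.28  0.03  2.57  1.98  0.52 -0.91] worst 0.0 min q5 0.35
[ 0.23 -0.02  2.52  4.32  0.27 -2.47] worst 0.0 min q5 0.2
[ 0.24  0.05  2.56  4.03  0.33 -2.17] worst 0.0 min q5 0.28
[ 0.18  0.25  2.56  3.63  0.47 -1.79] worst 0.0 min q5 0.35
[461.97669858  -6.20598791 130.        ] 0.35 50
[ 0.13 -0.1   2.18  0.29  0.57 -2.1 ] worst 0.0 min q5 0.29
[ 0.13 -0.1   2.18  0.29  0.57  1.04] worst 0.0 min q5 0.57
[-0.25  0.02  2.37  0.97  0.4   0.12] worst 0.0 min q5 0.4
[-0.4   0.07  2.57  1.92  0.59 -0.95] worst 0.0 min q5 0.4
[ 0.1  -0.01  2.55  3.9   0.24 -2.15] worst 0.0 min q5 0.22
[ 0.24  0.05  2.56  4.03  0.33 -2.17] worst 0.0 min q5 0.25
[ 0.18  0.25  2.56  3.63  0.47 -1.79] worst 0.0 min q5 0.35
```

```bash
python3 -m creep '[[-2,0.2,0,0,0,0,0.6],[-2,0.2,0,0,0,0,0.6],[-2,0.2,0,0,0,0,0.6],[-2.5,0.2,0,0,0,0,0.6],[-1,0,0,0,0,0,0.6]]' |head -2
python3 -m creep '[[-0.5,1,0.5,-0.077,0,0.064,0.6],[-0.5,1,0.5,-0.077,0,0.064,0.6],[-0.5,1,0.5,-0.077,0,0.064,0.6],[-0.5,1,0.5,-0.077,0.06,0.064,0.6],[-0.5,1,0.5,-0.077,0.06,0.064,0.6]]' |head -2
python3 -m creep '[[-0.5,1,0,-0.07,0.05,0.06,0.6],[0,0,0,0,0,0,0.6],[0,0,0,0,0,0,0.6]]' |head -2
cat >> k.py <<'E'
def st(wp=None,extra=None):
    o=sensors.get_obs(); Rc=R.from_rotvec(o['tcp_rot']).as_matrix(); a=Rc[:,0]
    print('t',round(o['clock'],2),'cr',Cr(o['tool_pos']).round(1),'az',np.arctan2(a[1],a[0]).round(3),'tilt',np.degrees(np.arccos(-a[2])).round(1),'yz',Rc[2,1].round(3),'Fcr',(np.c_[XH,YH,[0,0,1]].T@o['force']).round(1),'gap',round(o['finger_gap'],2),'q',o['joint_pos'].round(2))
    if wp:
        p,az,t,r=wp; Rg=RT(az,np.deg2rad(t))@R.from_euler('x',r).as_matrix()
        print('turn',R.from_matrix(Rc.T@Rg).as_rotvec().round(3),'shift now cm',(Rc.T@(p-o['tool_pos'])/10).round(2),'after',(Rg.T@(p-o['tool_pos'])/10).round(2))
E
python3 - <<'E'
from k import *
st((W(-190,-60,200),.45,30,0))
E
```

```text
clock: 4.0
tool_pos: [449.4, 37.0, 181.4]
clock: 4.42
tool_pos: [448.0, 56.8, 190.9]
clock: 4.67
tool_pos: [447.0, 62.7, 194.8]
t 4.67 cr [-183.5 -108.5  194.8] az 0.194 tilt 30.7 yz 0.012 Fcr [-0.5  0.3  1.2] gap 0.6 q [ 0.06 -0.13  2.22  0.14  0.52 -1.78]
turn [-0.244  0.014  0.129] shift now cm [0.01 4.83 0.94] after [0.59 4.42 2.08]
```

```bash
R5='x'; python3 -m creep '[[0,0.5,0,0.12,0,0,0.6],[0,0.5,0,0.12,0,0,0.6],[0,0.5,0,0.12,0,0,0.6],[0,0.5,0,0.12,0,0,0.6],[0,0,0,0.12,0,0,0.6]]' |head -2
python3 -m creep '[[0,0,0,0.12,0,0,0.6],[0,0,0,0.12,0,0,0.6],[0,0,0,0.12,0,0,0.6],[0,0,0,0.12,0,0,0.6],[0,0,0,0.12,0,0,0.6]]' |head -1
python3 -m creep '[[0,0,0,0.12,0,0,0.6],[0,0,0,0.12,0,0,0.6],[0,0,0,0.12,0,0,0.6],[0,0,0,0.12,0,0,0.6],[0,0,0,0.12,0,0,0.6]]' |head -1
python3 -m creep '[[0,0,0,0.12,0,0,0.6],[0,0,0,0.12,0,0,0.6],[0,0,0,0.12,0,0,0.6],[0,0,0,0.12,0,0,0.6],[0,0,0,0.12,0,0,0.6]]' |head -1
python3 -m creep '[[0,0,0,0.12,0,0,0.6],[0,0,0,0.12,0,0,0.6],[0,0,0,0.12,0,0,0.6],[0,0,0,0.12,0,0,0.6],[0,0,0,0.12,0,0,0.6]]' |head -1
python3 - <<'E'
from k import *
st((W(-160,-175,130),.35,35,np.pi))
E
```

```text
clock: 5.08
tool_pos: [445.4, 83.6, 195.7]
clock: 5.5
clock: 5.92
clock: 6.33
clock: 6.75
t 6.75 cr [-187.8  -88.6  195.4] az 0.196 tilt 30.6 yz 0.057 Fcr [0.8 0.6 0.1] gap 0.6 q [ 0.13 -0.13  2.22  0.06  0.52  1.35]
turn [-0.017  0.081 -0.079] shift now cm [5.58 8.63 4.41] after [4.51 8.95 4.97]
```

```bash
python3 -m creep '[[0.9,1.8,1,0,0.04,-0.04,0.6],[0.9,1.8,1,0,0.04,-0.04,0.6],[0.9,1.8,1,0,0,0,0.6],[0.9,1.8,1,0,0,0,0.6],[0.9,1.8,1,0,0,0,0.6]]' |head -2
python3 -m creep '[[0,0,0,0,0.09,0,0.6],[0,0,0,0,0.09,0,0.6],[0,0,0,0,0.09,0,0.6],[0,0,0,0,0,0,0.6],[0,0,0,0,0,0,0.6]]' |head -2
python3 - <<'E'
from k import *
st((W(-160,-175,130),.35,50,np.pi))
st((W(-160,-175,130),YAW,45,np.pi))
E
```

```text
clock: 7.17
tool_pos: [451.7, 11.0, 143.3]
clock: 7.58
tool_pos: [450.0, 18.7, 141.9]
t 7.58 cr [-175.  -151.8  141.9] az 0.343 tilt 39.1 yz -0.002 Fcr [-0.6 -0.   1.7] gap 0.6 q [-0.27 -0.04  2.41  1.13  0.41 -0.03]
turn [-0.007  0.191 -0.005] shift now cm [1.11 2.75 0.52] after [0.97 2.75 0.74]
t 7.58 cr [-175.  -151.8  141.9] az 0.343 tilt 39.1 yz -0.002 Fcr [-0.6 -0.   1.7] gap 0.6 q [-0.27 -0.04  2.41  1.13  0.41 -0.03]
turn [0.346 0.102 0.314] shift now cm [1.11 2.75 0.52] after [ 1.9   2.32 -0.21]
```

```bash
python3 -m creep '[[0.2,0.5,0.1,0,0.05,0,0.6],[0.2,0.5,0.1,0,0.05,0,0.6],[0.2,0.5,0.1,0,0.05,0,0.6],[0.2,0.5,0.1,0,0.05,0,0.6],[0.2,0.5,0.1,0,0.05,0,0.6]]' |head -2
python3 - <<'E'
from k import *
st((W(-160,-175,130),.35,50,np.pi))
st((W(-160,-175,130),YAW,45,np.pi))
E
```

```text
clock: 8.0
tool_pos: [461.0, 2.1, 133.7]
t 8.0 cr [-162.  -166.9  133.7] az 0.354 tilt 51.5 yz -0.005 Fcr [-0.1 -0.2 -0.9] gap 0.6 q [-0.48  0.08  2.57  1.85  0.65 -0.94]
turn [-0.004 -0.026  0.003] shift now cm [0.07 0.82 0.41] after [0.09 0.81 0.41]
t 8.0 cr [-162.  -166.9  133.7] az 0.354 tilt 51.5 yz -0.005 Fcr [-0.1 -0.2 -0.9] gap 0.6 q [-0.48  0.08  2.57  1.85  0.65 -0.94]
turn [ 0.313 -0.11   0.358] shift now cm [0.07 0.82 0.41] after [0.4  0.81 0.12]
```

q4 is now 1.85, so the wrist is through to the right branch. Next I'll yaw back in small rows.

```bash
python3 -m creep '[[0,0,0,0.035,-0.012,0.04,0.6],[0,0,0,0.035,-0.012,0.04,0.6],[0,0,0,0.035,-0.012,0.04,0.6],[0,0,0,0.035,-0.012,0.04,0.6],[0,0,0,0.035,-0.012,0.04,0.6]]' |head -2
python3 -m creep '[[0,0,0,0.035,-0.012,0.04,0.6],[0,0,0,0.035,-0.012,0.04,0.6],[0,0,0,0.035,-0.012,0.04,0.6],[0,0,0,0.035,-0.012,0.04,0.6],[0,0,0,0,0,0,0.6]]' |head -2
python3 - <<'E'
from k import *
g=np.deg2rad(45); ax=RT(YAW,g)[:,0]
st((W(-124,-141,82)-50*ax,YAW,45,np.pi))
E
```

```text
clock: 8.42
tool_pos: [460.8, 2.4, 133.3]
clock: 8.83
tool_pos: [465.6, -0.2, 137.3]
t 8.83 cr [-157.1 -168.6  137.3] az -0.033 tilt 47.2 yz -0.001 Fcr [0.7 0.2 0.6] gap 0.6 q [-0.02 -0.02  2.55  3.2   0.21 -1.61]
turn [ 0.063 -0.038  0.067] shift now cm [ 1.38 -2.77  1.44] after [ 1.25 -2.76  1.57]
```

```bash
python3 -m creep '[[0.2,-0.7,0.4,0.02,-0.013,0.022,0.6],[0.2,-0.7,0.4,0.02,-0.013,0.022,0.6],[0.2,-0.7,0.4,0.02,-0.013,0.022,0.6],[0.2,-0.7,0.4,0,0,0,0.6],[0,0,0,0,0,0,0.6]]' |head -2
python3 - <<'E'
from k import *
g=np.deg2rad(45); ax=RT(YAW,g)[:,0]
st((W(-124,-141,82)+19*ax,YAW,45,np.pi))
E
```

```text
clock: 9.25
tool_pos: [464.7, 19.4, 125.9]
t 9.25 cr [-160.6 -149.3  125.9] az -0.084 tilt 46.1 yz 0.0 Fcr [-0.3  0.1  0.5] gap 0.6 q [ 0.14  0.02  2.55  3.78  0.27 -2.04]
turn [ 0.03 -0.02  0.03] shift now cm [ 7.6  -0.62  0.65] after [ 7.59 -0.83  0.52]
```

```bash
python3 -m creep '[[0.5,-0.4,0.3,0.015,-0.01,0.015,0.6],[0.5,-0.4,0.3,0.015,-0.01,0.015,0.6],[0.5,0,0,0,0,0,0.6],[1,0,0,0,0,0,0.6],[1,0,0,0,0,0,0.6]]' |head -2
python3 -m creep '[[1,0,0,0,0,0,0.6],[1,0,0,0,0,0,0.6],[1,0,0,0,0,0,0.6],[1,0,0,0,0,0,0.6],[0,0,0,0,0,0,0.6]]' |head -4
python3 - <<'E'
from k import *
g=np.deg2rad(45); ax=RT(YAW,g)[:,0]
st((W(-124,-141,82)+19*ax,YAW,45,np.pi))
im,d,P=snap('wrist','w3.png')
E
```

```text
clock: 9.67
tool_pos: [486.7, 23.7, 97.7]
clock: 10.08
tool_pos: [515.1, 19.5, 68.2]
tcp_rot: [-2.852, 0.184, 1.182]
force: [0.4, 0.5, 0.7]
t 10.08 cr [-110.5 -142.9   68.2] az -0.128 tilt 45.0 yz -0.0 Fcr [0.4 0.6 0.7] gap 0.6 q [ 0.15  0.25  2.52  3.61  0.44 -1.81]
turn [-0.002  0.    -0.002] shift now cm [-0.03 -0.19 -0.02] after [-0.03 -0.19 -0.02]
```

View pics/w3.png

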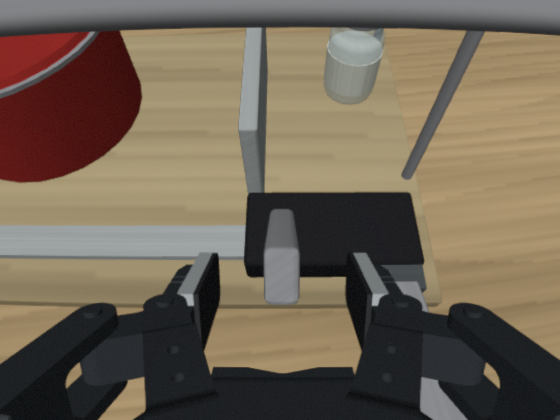

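The wrist view shows the tab centred between the pads at about (282,255). The lever is to the right at (425,340), clear of the fingers. Closing the gripper.

```bash
python3 -m creep '[[0,-0.1,0,0,0,0,0.3],[0,-0.1,0,0,0,0,0],[0,0,0,0,0,0,0],[0,0,0,0,0,0,0],[0,0,0,0,0,0,0]]' 30 
python3 -m creep '[[0,0,0,0,0,0,0],[0,0,0,0,0,0,0]]'
python3 - <<'E'
from k import *
st()
E
```

```text
clock: 10.55
tool_pos: [513.9, 21.3, 69.5]
tcp_rot: [-2.853, 0.185, 1.18]
force: [-5.3, 1.6, 6.4]
finger_gap: 0.154
clock: 10.72
tool_pos: [513.9, 21.3, 69.4]
tcp_rot: [-2.853, 0.185, 1.18]
force: [-5.8, 2.0, 6.6]
finger_gap: 0.154
t 10.72 cr [-112.  -141.2   69.4] az -0.13 tilt 45.1 yz 0.001 Fcr [-6.   1.3  6.6] gap 0.15 q [ 0.16  0.25  2.52  3.63  0.44 -1.82]
```

```bash
python3 -m creep '[[-0.2,-1,0,0,0,0,0],[0,-1.5,0,0,0,0,0],[0,-1.5,0,0,0,0,0],[0,-1.5,0,0,0,0,0],[0,-1.5,0,0,0,0,0]]' | tail -3
python3 -m creep '[[0,0,0,0,0,0,0],[0,0,0,0,0,0,0]]'|tail -2
python3 - <<'E'
from k import *
st((W(-112,-70,69),YAW,45,np.pi))
E
```

```text
tcp_rot: [-2.852, 0.189, 1.181]
force: [7.9, -3.2, -8.4]
finger_gap: 0.151
force: [7.9, 0.2, -7.9]
finger_gap: 0.153
t 11.3 cr [-112.4  -70.2   69.9] az -0.129 tilt 45.0 yz 0.001 Fcr [ 7.8  1.2 -7.9] gap 0.15 q [ 0.38  0.27  2.46  4.03  0.46 -2.02]
turn [-0.001  0.    -0.002] shift now cm [ 0.09 -0.02  0.04] after [ 0.09 -0.02  0.04]
```

```bash
cat > s.py <<'E'
from k import *
st()
E
python3 -m creep '[[0.1,-0.6,0,0,0,0,0],[0,-0.6,0,0,0,0,0],[0,-0.6,0,0,0,0,0]]' >/dev/null; python3 s.py
python3 -m creep '[[0,-0.5,0,0,0,0,0],[0,-0.5,0,0,0,0,0]]'>/dev/null; python3 s.py
python3 -m creep '[[0,-0.5,0,0,0,0,0],[0,-0.5,0,0,0,0,0]]'>/dev/null; python3 s.py
python3 -m creep '[[0,-0.5,0,0,0,0,0],[0,-0.5,0,0,0,0,0]]'>/dev/null; python3 s.py
```

```text
t 11.55 cr [-112.3  -54.3   69.9] az -0.133 tilt 45.1 yz 0.002 Fcr [-3.  -0.7  4. ] gap 0.15 q [ 0.43  0.28  2.44  4.11  0.48 -2.07]
t 11.72 cr [-112.3  -44.4   69.9] az -0.133 tilt 45.1 yz 0.002 Fcr [-4.2 -4.   4.8] gap 0.15 q [ 0.46  0.29  2.43  4.16  0.48 -2.09]
t 11.88 cr [-112.3  -34.7   69.9] az -0.134 tilt 45.1 yz 0.002 Fcr [-5.  -4.5  6.3] gap 0.15 q [ 0.48  0.29  2.42  4.2   0.49 -2.12]
t 12.05 cr [-112.3  -24.8   69.9] az -0.134 tilt 45.1 yz 0.002 Fcr [-4.8 -3.4  6.8] gap 0.15 q [ 0.51  0.3   2.4   4.25  0.49 -2.14]
```

```bash
for i in 1; do python3 -m creep '[[0,-0.5,0,0,0,0,0],[0,-0.5,0,0,0,0,0]]' >/dev/null; python3 s.py
python3 -m creep '[[0,-0.3,0,0,0,0,0],[0,0,0,0,0,0,0]]'>/dev/null; python3 s.py
python3 -m creep '[[0,-0.3,0,0,0,0,0],[0,0,0,0,0,0,0]]'>/dev/null; python3 s.py; done
```

```text
t 12.22 cr [-112.4  -14.9   69.9] az -0.134 tilt 45.1 yz 0.002 Fcr [-5.7 -3.4  7.1] gap 0.15 q [ 0.53  0.31  2.39  4.29  0.5  -2.16]
t 12.38 cr [-112.3  -11.    69.9] az -0.132 tilt 45.1 yz 0.001 Fcr [-6.9 -1.1  7.1] gap 0.15 q [ 0.54  0.31  2.38  4.3   0.5  -2.17]
t 12.55 cr [-112.3   -8.6   69.9] az -0.133 tilt 45.1 yz 0.002 Fcr [-6.  -2.3  6.5] gap 0.15 q [ 0.55  0.31  2.38  4.31  0.5  -2.18]
```

```bash
python3 -m creep '[[0,-0.3,0,0,0,0,0],[0,0,0,0,0,0,0]]' >/dev/null; python3 s.py
python3 -m creep '[[0,-0.3,0,0,0,0,0],[0,0,0,0,0,0,0]]'>/dev/null; python3 s.py
```

```text
t 12.72 cr [-112.3   -6.3   69.9] az -0.135 tilt 45.1 yz 0.003 Fcr [-4.7 -5.4  7. ] gap 0.15 q [ 0.55  0.31  2.38  4.32  0.51 -2.18]
t 12.88 cr [-112.3   -4.2   69.9] az -0.138 tilt 45.1 yz 0.003 Fcr [-6.3 -6.7  7.5] gap 0.15 q [ 0.56  0.31  2.37  4.34  0.51 -2.19]
```

```bash
python3 -m creep '[[0,-0.3,0,0,0,0,0],[0,0,0,0,0,0,0]]' >/dev/null; python3 s.py
```

```text
t 13.05 cr [-112.4   -2.1   69.9] az -0.14 tilt 45.1 yz 0.004 Fcr [-5.5 -9.6  7.7] gap 0.15 q [ 0.56  0.32  2.37  4.35  0.51 -2.2 ]
```

```bash
python3 -m creep '[[0,-0.3,0,0,0,0,0],[0,0,0,0,0,0,0]]' >/dev/null; python3 s.py
python3 -m creep '[[0,0,0,0,0,0,0],[0,0,0,0,0,0,0]]' >/dev/null; python3 s.py
python3 - <<'E'
from h import *
a,d,_=snap('scene','scene1.png'); b,d,_=snap('side','side1.png')
cv2.imwrite('pics/m1.png',np.hstack([cv2.resize(a[200:390,230:430],None,fx=2.1,fy=2.1,interpolation=2),cv2.resize(b[80:270,200:375],None,fx=2.1,fy=2.1,interpolation=2)]))
E
```

```text
t 13.22 cr [-1.124e+02  1.000e-01  6.990e+01] az -0.142 tilt 45.2 yz 0.005 Fcr [ -5.3 -11.6   8.5] gap 0.15 q [ 0.57  0.32  2.37  4.36  0.52 -2.2 ]
t 13.38 cr [-1.124e+02  1.000e-01  6.990e+01] az -0.142 tilt 45.2 yz 0.005 Fcr [ -5.9 -11.8   8.9] gap 0.15 q [ 0.57  0.32  2.37  4.36  0.52 -2.2 ]
```

View pics/m1.png

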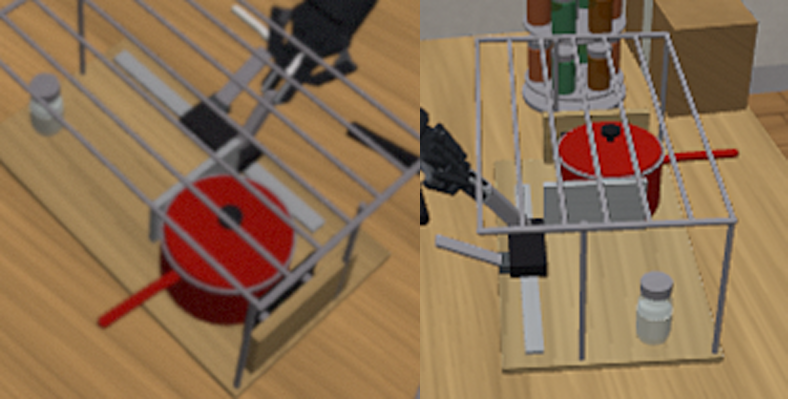

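The pan is seated against the pad, and the lever is still up. Reaction is about 11.8 N against 3 to 4 N while sliding, so the pad is in about 8 mm. Backing off to TCP y ≈ -17.

```bash
python3 -m creep '[[0,0.4,0,0,0,0,0],[0,0.4,0,0,0,0,0],[0,0.4,0,0,0,0,0],[0,0.4,0,0,0,0,0],[0,0.2,0,0,0,0,0]]' >/dev/null; python3 s.py
python3 -m creep '[[0,0,0,0,0,0,0],[0,0,0,0,0,0,0],[0,0,0,0,0,0,0],[0,0,0,0,0,0,0]]' >/dev/null; python3 s.py
python3 - <<'E'
from h import *
a,d,_=snap('scene','scene2.png'); b,d,_=snap('side','side2.png')
cv2.imwrite('pics/m2.png',np.hstack([cv2.resize(a[230:370,280:410],None,fx=3,fy=3,interpolation=2),cv2.resize(b[100:240,220:350],None,fx=3,fy=3,interpolation=2)]))
E
```

```text
t 13.9 cr [-112.4  -13.8   69.8] az -0.13 tilt 45.0 yz 0.001 Fcr [-6.4  1.4  7.3] gap 0.15 q [ 0.53  0.31  2.39  4.28  0.5  -2.16]
t 14.23 cr [-112.3  -14.1   69.9] az -0.132 tilt 45.0 yz 0.001 Fcr [-7.4 -0.4  7.3] gap 0.15 q [ 0.53  0.31  2.39  4.29  0.5  -2.16]
```

View pics/m2.png

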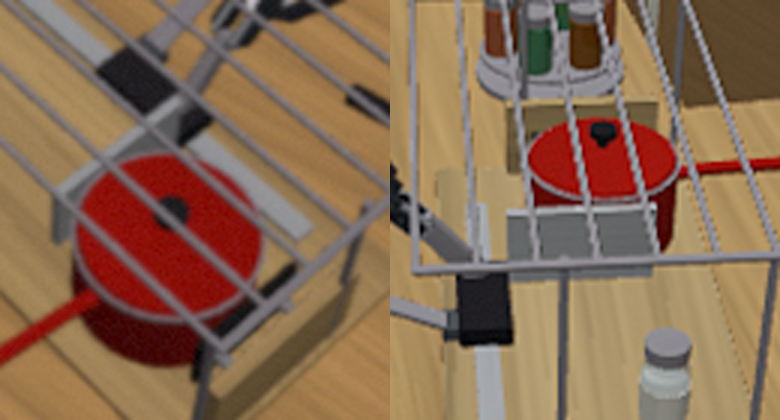

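```bash
python3 -m creep '[[0,0.2,0,0,0,0,0],[0,0.05,0,0,0,0,0],[0,0,0,0,0,0,0],[0,0,0,0,0,0,0],[0,0,0,0,0,0,0]]' >/dev/null; python3 s.py
python3 - <<'E'
from h import *
snap('scene','scene3.png');snap('side','side3.png')
for n in('scene','side'):
  for i in(1,2,3):
    v=V(f'{n}{i}.png'); h=cv2.cvtColor(cv2.GaussianBlur(v.im,(3,3),0),cv2.COLOR_BGR2HSV)
    m=(h[...,1]>150)&((h[...,0]<8)|(h[...,0]>172))&(h[...,2]>130); m[:, :]&=True
    x0,x1,y0,y1=(285,365,230,370) if n=='scene' else(255,325,100,240)
    ys,xs=np.where(m[y0:y1,x0:x1]); print(n,i,len(xs),Cr(v.plane([[xs.mean()+x0,ys.mean()+y0]],85)[0]).round(1))
E
```

```text
t 14.75 cr [-112.4  -16.1   69.9] az -0.13 tilt 45.0 yz 0.001 Fcr [-6.4  0.9  6.9] gap 0.15 q [ 0.53  0.3   2.39  4.28  0.5  -2.16]
scene 1 1745 [45.5 93.  85. ]
scene 2 1745 [42.9 85.8 85. ]
scene 3 1744 [42.6 85.9 85. ]
side 1 768 [ 40.7 113.5  85. ]
side 2 786 [ 40.8 104.2  85. ]
side 3 784 [ 40.9 104.3  85. ]
```

```bash
python3 -m creep '[[0,0.2,0,0,0,0,0],[0,0.05,0,0,0,0,0],[0,0,0,0,0,0,0],[0,0,0,0,0,0,0],[0,0,0,0,0,0,0]]' >/dev/null; python3 s.py
python3 - <<'E'
from h import *
g=lambda n,i:cv2.cvtColor(V(f'{n}{i}.png').im,cv2.COLOR_BGR2GRAY)
for n,z,(x0,x1,y0,y1) in(('scene',100,(315,340,281,300)),('side',105,(318,358,152,172)),('side',120,(284,304,140,156))):
    a=g(n,3); T=a[y0:y1,x0:x1]
    b=g(n,1)[y0-12:y1+12,x0-12:x1+12]; r=cv2.matchTemplate(b,T,cv2.TM_CCOEFF_NORMED); _,s,_,l=cv2.minMaxLoc(r)
    x,y=l; q=lambda u,v,w:(u-w)/(2*(u+w-2*v)) if 0<1 else 0
    dx=x+q(r[y,x-1],r[y,x],r[y,x+1])-12; dy=y+q(r[y-1,x],r[y,x],r[y+1,x])-12
    v=V(f'{n}3.png'); c=np.array([(x0+x1)/2,(y0+y1)/2]); print(n,round(s,2),dx,dy,(Cr(v.plane([c+[dx,dy]],z)[0])-Cr(v.plane([c],z)[0])).round(1))
E
```

```text
t 15.27 cr [-112.3  -18.6   69.9] az -0.13 tilt 45.0 yz 0.001 Fcr [-6.5  0.9  5.2] gap 0.15 q [ 0.52  0.3   2.4   4.27  0.5  -2.15]
scene 0.94 2.3148298 1.8879662 [-0.4  7.5  0. ]
side 0.91 -0.6891918 -1.5583363 [-0.4  8.2  0. ]
side 0.95 0.00878334 -0.47872353 [0.3 2.6 0. ]
```

Play is about 18.7 − 7.5 ≈ 11 mm, which is on target. I'll check that the lever press is reachable, then release and retreat.

```bash
python3 -m creep '[[0,0,0,0,0,0,0.4],[0,0,0,0,0,0,0.4],[0,0,0,0,0,0,0.4]]' |tail -2
python3 s.py
python3 -m creep '[[-1,0,0,0,0,0,0.4],[-1.5,0,0,0,0,0,0.4],[-1.5,0,0,0,0,0,0.4],[-1.5,0,0,0,0,0,0.4],[-1.5,0,0,0,0,0,0.4]]' |tail -2
python3 s.py
python3 - <<'E'
from k import *
q=sensors.get_obs()['joint_pos']
for T in(20,30,35,40,45,50):
  for az in(-.126,.1,.3,.5):
    out=[]
    for x,z in((-180,85),(-180,55),(-185,36)):
        a,e=ik(W(x,-85,z),RT(az,np.deg2rad(T))@R.from_euler('x',np.pi).as_matrix(),q); out+=[a.round(2).tolist() if e<.01 else 'no']
    if 'no' not in out: print(T,az,*out)
E
```

```text
force: [-0.3, -0.4, -0.4]
finger_gap: 0.402
t 15.52 cr [-111.9  -18.7   69.4] az -0.132 tilt 45.0 yz 0.001 Fcr [-0.3 -0.4 -0.4] gap 0.4 q [ 0.52  0.3   2.39  4.27  0.5  -2.15]
force: [0.2, 0.5, -0.1]
finger_gap: 0.401
t 15.93 cr [-159.   -23.6  108.4] az -0.114 tilt 45.8 yz -0.008 Fcr [ 0.1  0.6 -0.1] gap 0.4 q [ 0.6   0.16  2.44  4.48  0.5  -2.33]
30 0.5 [0.02, 0.1, 2.39, 0.94, 0.29, 0.23] [0.02, 0.17, 2.45, 1.34, 0.24, -0.19] [0.02, 0.21, 2.49, 1.69, 0.23, -0.54]
35 0.1 [0.25, 0.08, 2.49, 4.25, 0.09, -2.56] [0.25, 0.16, 2.54, 3.6, 0.19, -1.9] [0.25, 0.22, 2.59, 3.46, 0.28, -1.75]
35 0.3 [0.11, 0.08, 2.49, 1.84, 0.11, -0.43] [0.11, 0.16, 2.54, 2.55, 0.2, -1.15] [0.11, 0.22, 2.59, 2.75, 0.29, -1.35]
35 0.5 [-0.02, 0.1, 2.46, 1.47, 0.29, -0.33] [-0.02, 0.18, 2.52, 1.89, 0.31, -0.78] [-0.02, 0.23, 2.56, 2.14, 0.35, -1.04]
```

```bash
python3 -m creep '[[-0.5,1,0.3,0,0,0,0],[0,1,0.3,-0.03,0,-0.03,0],[0,1,0.3,-0.03,0,-0.03,0],[0,1,0.3,-0.03,0,-0.03,0],[0,1,0.3,-0.03,0,-0.03,0]]' |tail -2
python3 -m creep '[[0,1,0.2,-0.035,0,-0.033,0],[0,0,0,-0.035,0,-0.033,0],[0,0,0,-0.035,0,-0.033,0],[0,0,0,-0.035,0,-0.033,0],[0,0,0,-0.035,0,-0.033,0]]' |tail -2
python3 - <<'E'
from k import *
st((W(-180,-85,90),.35,38,np.pi))
E
```

```text
force: [0.5, 0.2, 1.1]
finger_gap: 0.003
force: [0.9, 0.6, 0.6]
finger_gap: -0.002
t 16.77 cr [-168.6  -77.4  100.6] az 0.235 tilt 46.0 yz 0.004 Fcr [0.8 0.7 0.6] gap -0.0 q [ 0.1   0.1   2.58  2.85  0.35 -1.4 ]
turn [-0.081 -0.138 -0.078] shift now cm [-0.22  0.3   1.69] after [-0.    0.15  1.73]
```

```bash
python3 -m creep '[[0,0.1,0.4,-0.02,-0.035,-0.02,0],[0,0.1,0.4,-0.02,-0.035,-0.02,0],[0,0,0.4,-0.02,-0.035,-0.02,0],[0,0,0.4,-0.02,-0.03,-0.02,0],[0,0,0,0,0,0,0]]' |tail -2
python3 - <<'E'
from k import *
st((W(-182,-85,60),.35,36,np.pi)); st((W(-187,-85,36),.35,36,np.pi))
v=snap('wrist','w4.png'); v=V('w4.png'); print(v.proj([W(-189,-85,74),W(-120,-85,34),sensors.get_obs()['tool_pos']]).round())
E
```

```text
force: [-0.2, 0.0, 0.1]
finger_gap: 0.004
t 17.18 cr [-175.4  -80.4   92.9] az 0.332 tilt 40.1 yz -0.003 Fcr [-0.2  0.   0.1] gap 0.0 q [ 0.02  0.08  2.51  2.12  0.24 -0.8 ]
turn [-0.018 -0.071 -0.011] shift now cm [2.   0.13 2.72] after [2.19 0.1  2.58]
t 17.18 cr [-175.4  -80.4   92.9] az 0.332 tilt 40.1 yz -0.003 Fcr [-0.2  0.   0.1] gap 0.0 q [ 0.02  0.08  2.51  2.12  0.24 -0.8 ]
turn [-0.018 -0.071 -0.011] shift now cm [ 3.55 -0.08  4.61] after [ 3.87 -0.13  4.35]
[[279. 280.]
 [324. 206.]
 [282. 242.]]
```

View pics/w4.png

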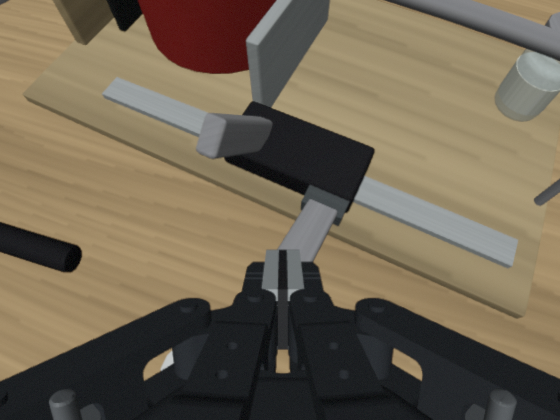

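The closed fingertips at about (283,250) are directly over the lever. Pressing down.

```bash
python3 -m creep '[[0.45,0,0.55,-0.006,-0.03,-0.004,0],[0.45,0,0.55,-0.006,-0.03,-0.004,0],[0.45,0,0.55,0,0,0,0],[0.45,0,0.55,0,0,0,0]]' |tail -2
python3 s.py
python3 -m creep '[[0.4,0,0.5,0,0,0,0],[0.4,0,0.5,0,0,0,0],[0.4,0,0.5,0,0,0,0]]' |tail -2
python3 - <<'E'
from k import *
st((W(-187,-85,36),.35,36,np.pi))
E
```

```text
force: [-0.4, -0.6, -0.0]
finger_gap: 0.002
t 17.57 cr [-181.1  -82.3   65.1] az 0.346 tilt 36.7 yz -0.002 Fcr [-0.3 -0.6 -0. ] gap 0.0 q [ 0.02  0.14  2.51  2.15  0.23 -0.85]
force: [-0.1, 0.8, 2.4]
finger_gap: -0.002
t 17.82 cr [-186.   -84.7   46.1] az 0.345 tilt 36.6 yz -0.003 Fcr [-0.1  0.7  2.4] gap -0.0 q [ 0.02  0.19  2.55  2.4   0.29 -1.11]
turn [-0.009 -0.011 -0.003] shift now cm [ 0.75 -0.01  0.68] after [ 0.76 -0.02  0.67]
```

```bash
python3 -m creep '[[0.4,0,0.3,0,0,0,0],[0.3,0,0.3,0,0,0,0],[0,0,0,0,0,0,0]]' |tail -2; python3 s.py
```

```text
force: [-4.2, -0.8, 1.1]
finger_gap: 0.006
t 18.07 cr [-189.1  -85.4   35.3] az 0.347 tilt 36.3 yz -0.004 Fcr [-4.  -1.3  1.1] gap 0.01 q [ 0.02  0.22  2.57  2.48  0.32 -1.2 ]
```

```bash
python3 -m creep '[[0.2,0,0.15,0,0,0,0],[0,0,0,0,0,0,0]]' |tail -2; python3 s.py
```

```text
force: [-6.4, -0.1, 2.7]
finger_gap: 0.001
t 18.23 cr [-189.   -85.4   33.2] az 0.347 tilt 36.4 yz -0.003 Fcr [-6.3 -0.9  2.7] gap 0.0 q [ 0.02  0.23  2.57  2.5   0.33 -1.22]
```

```bash
python3 - <<'E'
from h import *
a,_,_=snap('wrist','w5.png'); b,_,_=snap('side','side5.png')
cv2.imwrite('pics/m5.png',np.hstack([cv2.resize(a[150:330,200:380],None,fx=2.2,fy=2.2,interpolation=2),cv2.resize(b[140:260,190:310],None,fx=3.3,fy=3.3,interpolation=2)]))
E
```

```text
(no output)
```

View pics/m5.png

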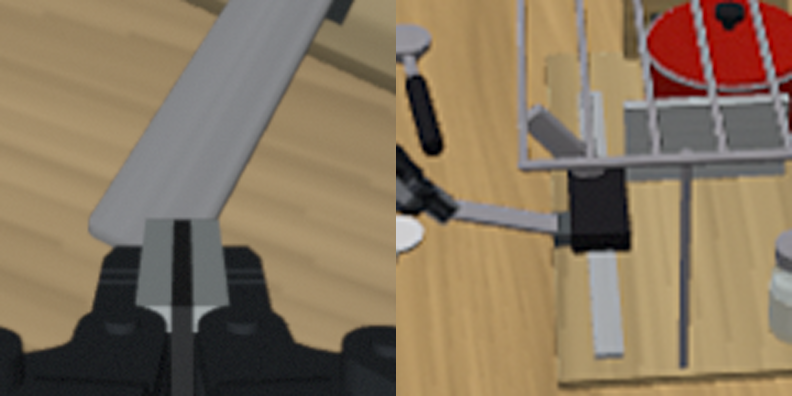

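```bash
python3 - <<'E'
from k import *
w=V('w5.png');s=V('side5.png')
for a in(0,.1,.2,.3,.5):   # elevation above level
    c,n=np.cos(a),np.sin(a)
    top=lambda l,y:W(-120-l*c+3.5*n,-85+y,34+l*n+3.5*c)
    P=[top(90,11),top(90,-11),top(45,11),top(45,-11)]
    print(a,'wrist',((w.proj(P)-[200,150])*2.2).round().tolist(),'side',((s.proj(P)-[190,140])*3.3).round().tolist())
print('tcp',((w.proj([sensors.get_obs()['tool_pos']])-[200,150])*2.2).round(),((s.proj([sensors.get_obs()['tool_pos']])-[190,140])*3.3).round())
E
```

```text
0 wrist [[90.0, 258.0], [181.0, 305.0], [184.0, 87.0], [271.0, 127.0]] side [[49.0, 218.0], [48.0, 235.0], [104.0, 216.0], [104.0, 232.0]]
0.1 wrist [[87.0, 245.0], [183.0, 294.0], [186.0, 77.0], [274.0, 118.0]] side [[49.0, 209.0], [48.0, 226.0], [104.0, 211.0], [104.0, 228.0]]
0.2 wrist [[86.0, 227.0], [187.0, 278.0], [188.0, 65.0], [278.0, 106.0]] side [[50.0, 201.0], [49.0, 217.0], [105.0, 207.0], [105.0, 224.0]]
0.3 wrist [[88.0, 204.0], [193.0, 257.0], [191.0, 51.0], [283.0, 93.0]] side [[52.0, 192.0], [51.0, 209.0], [107.0, 203.0], [107.0, 219.0]]
0.5 wrist [[99.0, 139.0], [215.0, 195.0], [200.0, 19.0], [295.0, 61.0]] side [[60.0, 175.0], [59.0, 192.0], [111.0, 195.0], [111.0, 211.0]]
tcp [[183. 200.]] [[ 75. 229.]]
```

The picture is ambiguous: the lever looks about 0.2 rad short of flat, with the fingers near its end. I'll lift off and measure the lever from depth.

```bash
python3 -m creep '[[-0.5,0,-0.5,0,0,0,0],[-0.6,0,-0.8,0,0,0,0],[-0.6,0,-0.8,0,0,0,0],[-0.6,0,-0.8,0,0,0,0],[-0.6,0,-0.8,0,0,0,0]]' |tail -2; python3 s.py
python3 - <<'E'
from k import *
for n in('side','scene','wrist'):
    snap(n,n+'6.png'); v=V(n+'6.png')
    yy,xx=np.mgrid[0:420,0:560]; uv=np.c_[xx.ravel(),yy.ravel()]
    ok=v.d.ravel()>0; P=np.zeros((len(uv),3)); P=v.c+v.ray(uv)*v.d.ravel()[:,None]
    q=(P-O)@np.c_[XH,YH,[0,0,1]]
    m=ok&(q[:,0]>-225)&(q[:,0]<-128)&(q[:,1]>-112)&(q[:,1]<-58)&(q[:,2]>20)&(q[:,2]<90)
    Q=q[m]; print(n,len(Q))
    for a in range(-225,-125,10):
        b=Q[(Q[:,0]>=a)&(Q[:,0]<a+10)]
        if len(b)>3: print(a+5,len(b),'y',b[:,1].min().round(),b[:,1].max().round(),'z pct',np.percentile(b[:,2],[10,50,90]).round(1))
E
```

```text
force: [-0.2, 0.8, 0.4]
finger_gap: -0.001
t 18.75 cr [-174.7  -79.    80.7] az 0.347 tilt 36.7 yz -0.004 Fcr [-0.3  0.8  0.4] gap -0.0 q [ 0.03  0.11  2.48  1.87  0.2  -0.55]
side 193
-200 24 y -97.0 -75.0 z pct [54.  56.5 59. ]
-190 28 y -99.0 -73.0 z pct [51.8 54.2 56.3]
-180 25 y -96.0 -74.0 z pct [49.8 51.7 54.4]
-170 26 y -99.0 -72.0 z pct [46.3 49.2 50.8]
-160 27 y -101.0 -75.0 z pct [43.  46.2 48.9]
-150 18 y -97.0 -75.0 z pct [40.8 44.4 46.5]
-140 27 y -98.0 -75.0 z pct [37.8 41.  44.5]
-130 18 y -98.0 -74.0 z pct [37.4 39.1 41.4]
scene 194
-210 11 y -94.0 -71.0 z pct [56.9 59.8 61.6]
-200 8 y -93.0 -73.0 z pct [51.2 56.5 57.5]
-190 30 y -91.0 -72.0 z pct [51.1 55.5 58.5]
-180 27 y -91.0 -71.0 z pct [49.5 53.2 56.3]
-170 27 y -96.0 -72.0 z pct [45.8 49.7 52.4]
-160 16 y -93.0 -72.0 z pct [45.4 49.1 52.2]
-150 22 y -94.0 -72.0 z pct [41.2 44.1 47. ]
-140 30 y -93.0 -70.0 z pct [37.9 41.5 46.1]
-130 23 y -92.0 -73.0 z pct [36.5 39.3 42.8]
wrist 2019
-170 142 y -96.0 -73.0 z pct [48.2 49.1 50.1]
-160 562 y -96.0 -73.0 z pct [46.1 47.5 48.7]
-150 517 y -96.0 -73.0 z pct [43.5 44.9 46.2]
-140 489 y -95.0 -73.0 z pct [40.9 42.2 43.6]
-130 309 y -95.0 -74.0 z pct [38.8 40.  41. ]
```

```bash
python3 - <<'E'
from k import *
q=sensors.get_obs()['joint_pos']
for t in(30,36):
  for z in(62,36): print(t,z,*[a.round(2) if np.ndim(a) else round(a,3) for a in ik(W(-162,-85,z),RT(.35,np.deg2rad(t))@R.from_euler('x',np.pi).as_matrix(),q)])
st((W(-160,-84,62),.35,33,np.pi)); st((W(-160,-84,38),.35,33,np.pi))
E
```

```text
30 62 [0.08 0.16 2.42 1.18 0.14 0.16] 0.0
30 36 [ 0.08  0.23  2.46  1.93  0.14 -0.6 ] 0.0
36 62 [ 0.06  0.17  2.51  2.26  0.22 -0.95] 0.0
36 36 [ 0.06  0.25  2.55  2.55  0.31 -1.25] 0.0
t 18.9 cr [-174.3  -78.9   80.9] az 0.346 tilt 36.8 yz -0.002 Fcr [ 1.   0.2 -0.2] gap -0.0 q [ 0.03  0.11  2.48  1.88  0.2  -0.57]
turn [-0.007 -0.067 -0.002] shift now cm [2.13 1.11 0.29] after [2.15 1.11 0.16]
t 18.9 cr [-174.3  -78.9   80.9] az 0.346 tilt 36.8 yz -0.002 Fcr [ 1.   0.2 -0.2] gap -0.0 q [ 0.03  0.11  2.48  1.88  0.2  -0.57]
turn [-0.007 -0.067 -0.002] shift now cm [4.06 1.12 1.73] after [4.16 1.11 1.46]
```

```bash
python3 -m creep '[[0.5,0.3,0.1,0,0,0,0],[0.5,0.3,0.1,0,0,0,0],[0.5,0.3,0.1,0,0,0,0],[0.6,0.2,0,0,0,0,0],[0,0,0,0,0,0,0]]' >/dev/null; python3 s.py
python3 -m creep '[[0.4,0,0.3,0,0,0,0],[0.4,0,0.3,0,0,0,0],[0,0,0,0,0,0,0]]' >/dev/null; python3 s.py
python3 -m creep '[[0.4,0,0.3,0,0,0,0],[0.3,0,0.2,0,0,0,0],[0,0,0,0,0,0,0]]' >/dev/null; python3 s.py
```

```text
t 19.32 cr [-161.2  -84.8   59.9] az 0.346 tilt 36.5 yz -0.004 Fcr [ 0.5  0.1 -1.3] gap -0.0 q [ 0.    0.18  2.48  2.13  0.24 -0.84]
t 19.57 cr [-162.   -84.7   50.1] az 0.347 tilt 36.5 yz -0.004 Fcr [ 0.3  0.3 -0.2] gap 0.0 q [ 0.    0.2   2.5   2.26  0.26 -0.98]
t 19.82 cr [-161.4  -84.4   42.1] az 0.347 tilt 36.6 yz -0.004 Fcr [ 0.2 -0.4  0. ] gap -0.0 q [ 0.    0.23  2.51  2.35  0.29 -1.07]
```

```bash
python3 - <<'E'
from k import *
o=sensors.get_obs(); Rc=R.from_rotvec(o['tcp_rot']).as_matrix()
for n in('side','scene','wrist'):
    snap(n,n+'7.png'); v=V(n+'7.png')
    yy,xx=np.mgrid[0:420,0:560]; uv=np.c_[xx.ravel(),yy.ravel()]
    P=v.c+v.ray(uv)*v.d.ravel()[:,None]; ok=v.d.ravel()>0
    t=(P-o['tool_pos'])@Rc; q=(P-O)@np.c_[XH,YH,[0,0,1]]
    m=ok&(t[:,0]>-60)&(t[:,0]<12)&(abs(t[:,1])<32)&(abs(t[:,2])<30)
    print(n,'tool-frame pts by x:')
    for a in range(-60,12,8):
        b=t[m&(t[:,0]>=a)&(t[:,0]<a+8)]
        if len(b)>3: print(a+4,len(b),'y',b[:,1].min().round(),b[:,1].max().round(),'z',b[:,2].min().round(),b[:,2].max().round())
    L=q[ok&(q[:,0]>-150)&(q[:,0]<-128)&(q[:,1]>-95)&(q[:,1]<-75)&(q[:,2]>25)&(q[:,2]<60)]
    if len(L)>5: print('lever z(x)',np.polyfit(L[:,0]+139,L[:,2],1).round(3))
E
```

```text
side tool-frame pts by x:
-56 19 y -4.0 17.0 z -12.0 10.0
-48 17 y -3.0 17.0 z -12.0 10.0
-40 23 y -15.0 16.0 z -11.0 25.0
-32 21 y -18.0 8.0 z -10.0 28.0
-24 21 y -18.0 5.0 z 8.0 23.0
-16 17 y -12.0 7.0 z 3.0 13.0
-8 26 y -14.0 13.0 z -4.0 11.0
0 28 y -10.0 17.0 z -11.0 4.0
8 27 y -1.0 24.0 z -18.0 -3.0
lever z(x) [-0.276 41.154]
scene tool-frame pts by x:
-56 23 y -16.0 10.0 z -14.0 -1.0
-48 16 y -16.0 11.0 z -13.0 8.0
-40 25 y -31.0 9.0 z -14.0 26.0
-32 11 y -26.0 -8.0 z 9.0 20.0
-24 30 y -27.0 -2.0 z 4.0 20.0
-16 30 y -23.0 3.0 z -1.0 13.0
-8 30 y -18.0 8.0 z -7.0 7.0
0 12 y -15.0 14.0 z -10.0 3.0
8 31 y -6.0 18.0 z -24.0 -5.0
lever z(x) [-0.313 42.321]
wrist tool-frame pts by x:
-56 766 y -14.0 14.0 z -12.0 -6.0
-48 637 y -14.0 14.0 z -12.0 -6.0
-40 413 y -13.0 14.0 z -12.0 -7.0
-32 166 y -29.0 6.0 z -11.0 18.0
-24 246 y -26.0 -17.0 z 6.0 15.0
-16 192 y -21.0 -9.0 z 0.0 8.0
-8 602 y -16.0 11.0 z -5.0 4.0
0 861 y -11.0 16.0 z -12.0 2.0
8 783 y -7.0 21.0 z -18.0 -4.0
lever z(x) [-0.259 42.002]
```

The depth data show that the real shut fingertips sit about 25 to 30 mm behind the TCP. This fits the lever angle of about 0.26 rad above level and the lack of contact here. I'll keep pressing down, watching the force.

```bash
python3 -m creep '[[0.4,0,0.3,0,0,0,0],[0.3,0,0.2,0,0,0,0],[0,0,0,0,0,0,0]]' >/dev/null; python3 s.py
python3 -m creep '[[0.4,0,0.3,0,0,0,0],[0,0,0,0,0,0,0]]' >/dev/null; python3 s.py
python3 -m creep '[[0.4,0,0.3,0,0,0,0],[0,0,0,0,0,0,0]]' >/dev/null; python3 s.py
```

```text
t 20.22 cr [-160.8  -84.1   34. ] az 0.347 tilt 36.6 yz -0.003 Fcr [-0.2 -0.5 -0.8] gap 0.0 q [ 0.    0.25  2.52  2.43  0.31 -1.16]
t 20.38 cr [-160.4  -83.9   29.4] az 0.347 tilt 36.7 yz -0.003 Fcr [0.8 0.3 0.1] gap 0.0 q [ 0.01  0.27  2.52  2.47  0.33 -1.2 ]
t 20.55 cr [-160.5  -84.    24.3] az 0.347 tilt 36.7 yz -0.003 Fcr [ 0.8 -0.5  0.1] gap 0.0 q [ 0.01  0.28  2.53  2.51  0.35 -1.24]
```

```bash
python3 - <<'E'
from k import *
r=lambda im,x,y,w,h,s:cv2.resize(im[y:y+h,x:x+w],(s,300),interpolation=2)
ims=[]
p=sensors.get_obs()['tool_pos']
for n in('wrist','side','scene'):
    snap(n,n+'8.png'); v=V(n+'8.png'); u,w=v.proj([p])[0].round().astype(int); print(n,u,w)
    h=110 if n=='wrist' else 35
    im=v.im.copy(); cr=im[max(w-h,0):w+h,max(u-h,0):u+h]; k=600//(2*h) if n!='wrist' else 1
    s=396; c=cv2.resize(cr,(s,s if n=='wrist' else s),interpolation=2)
    f=s/cr.shape[1]; cv2.circle(c,(int((u-max(u-h,0))*f),int((w-max(w-h,0))*f)),4,(0,255,0),1)
    ims.append(cv2.resize(c,(396,298)) if 0 else c[:,:])
side=np.vstack([cv2.resize(i,(298,298)) for i in ims[1:]])
cv2.imwrite('pics/m8.png',np.hstack([cv2.resize(ims[0],(500,500)),cv2.resize(side,(250,500))]))
E
```

```text
wrist 283 242
side 223 211
scene 339 239
```

View pics/m8.png

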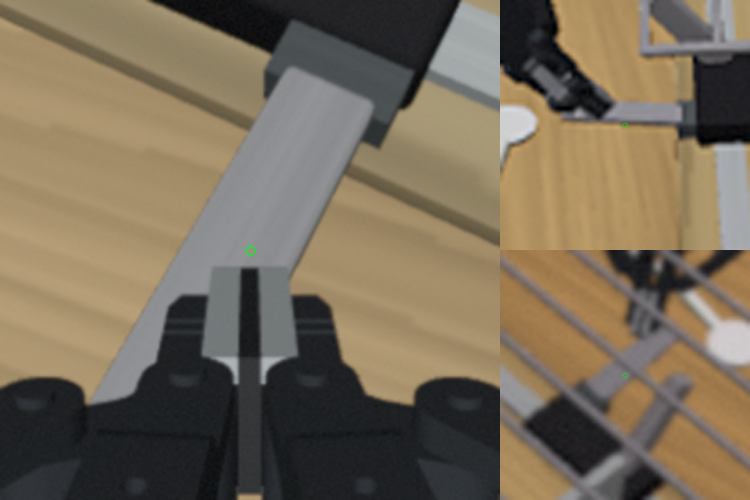

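The last picture shows the fingers on the lever's mid-length, with the lever now nearly level. The green TCP mark sits clearly beyond the visible fingertips, which confirms the offset. I'll keep pressing to the stop and read the angle from depth.

```bash
cat > lev.py <<'E'
from k import *
st()
import sys
for n in sys.argv[2:]:
    snap(n,n+sys.argv[1]+'.png'); v=V(n+sys.argv[1]+'.png')
    yy,xx=np.mgrid[0:420,0:560]; uv=np.c_[xx.ravel(),yy.ravel()]
    q=(v.c+v.ray(uv)*v.d.ravel()[:,None]-O)@np.c_[XH,YH,[0,0,1]]; ok=v.d.ravel()>0
    L=q[ok&(q[:,0]>-(207 if len(sys.argv)>3 else 155))&(q[:,0]<-128)&(q[:,1]>-95)&(q[:,1]<-75)&(q[:,2]>22)&(q[:,2]<70)]
    a=np.polyfit(L[:,0]+139,L[:,2],1); print(n,len(L),'elev',-np.arctan(a[0]).round(3),'z@-139',a[1].round(1))
E
python3 lev.py a wrist
python3 -m creep '[[0.3,0,0.2,0,0,0,0],[0,0,0,0,0,0,0]]' >/dev/null; python3 s.py
python3 -m creep '[[0.3,0,0.2,0,0,0,0],[0,0,0,0,0,0,0]]' >/dev/null; python3 lev.py b wrist
```

```text
t 20.7 cr [-160.6  -84.1   24.5] az 0.347 tilt 36.7 yz -0.003 Fcr [0.6 0.5 0.1] gap 0.0 q [ 0.01  0.28  2.53  2.51  0.35 -1.24]
wrist 2104 elev 0.122 z@-139 39.4
t 20.92 cr [-160.3  -83.9   20.8] az 0.347 tilt 36.7 yz -0.003 Fcr [0.2 0.3 0.5] gap 0.0 q [ 0.01  0.29  2.53  2.54  0.36 -1.27]
t 21.08 cr [-160.2  -83.8   16.9] az 0.347 tilt 36.7 yz -0.003 Fcr [1.  0.4 1.3] gap -0.0 q [ 0.01  0.31  2.54  2.56  0.37 -1.29]
wrist 2320 elev 0.008 z@-139 37.3
```

```bash
python3 -m creep '[[0.15,0,0.1,0,0,0,0],[0,0,0,0,0,0,0]]' >/dev/null; python3 s.py
python3 -m creep '[[-0.4,0,-0.3,0,0,0,0],[-0.8,0,-0.6,0,0,0,0],[-1.5,0,-1,0,0,0,0],[-2,0,-1,0,0,0,0],[-2,0,-1,0,0,0,0]]' >/dev/null
python3 -m creep '[[-2,0,-0.5,0,0,0,0],[-2,0,-0.5,0,0,0,0],[-2,0,-0.5,0,0,0,0],[0,0,0,0,0,0,0],[0,0,0,0,0,0,0]]' >/dev/null
python3 lev.py c side scene
python3 - <<'E'
from k import *
for n in('side','scene'):
    v=V(n+'c.png'); yy,xx=np.mgrid[0:420,0:560]; uv=np.c_[xx.ravel(),yy.ravel()]
    q=(v.c+v.ray(uv)*v.d.ravel()[:,None]-O)@np.c_[XH,YH,[0,0,1]]
    L=q[(q[:,0]>-40)&(q[:,0]<60)&(q[:,2]>40)&(q[:,2]<90)&(q[:,1]>-20)&(q[:,1]<20)]
    print(n,'fence plate y',np.percentile(L[:,1],[5,50,95]).round(1),len(L))
    d=cv2.absdiff(v.im,V(n+'0.png').im).max(2); 
    g=lambda i:cv2.cvtColor(V(f'{n}{i}.png').im,cv2.COLOR_BGR2GRAY)
    for nm,p in(('spoon',None),):pass
a=lambda i:cv2.cvtColor(V(f'scene{i}.png').im,cv2.COLOR_BGR2GRAY)
def sh(n,i,j,x0,x1,y0,y1):
    f=lambda i:cv2.cvtColor(V(f'{n}{i}.png').im,cv2.COLOR_BGR2GRAY)
    r=cv2.matchTemplate(f(j)[y0-10:y1+10,x0-10:x1+10],f(i)[y0:y1,x0:x1],5); _,s,_,l=cv2.minMaxLoc(r); return l[0]-10,l[1]-10,round(s,2)
print('pan 3->c',sh('scene',3,'c',315,340,281,300),'spoon',sh('side',0,'c',175,202,200,248),'scoop',sh('side',0,'c',183,208,145,190),'jar',sh('side',0,'c',300,326,205,246),'mug',sh('side',0,'c',180,250,335,405),'box',sh('side',0,'c',295,405,310,405))
print('plate scene3->c',sh('scene',3,'c',283,310,243,290), 'tab/shoe side3->c',sh('side',3,'c',252,310,170,205))
E
```

```text
t 21.3 cr [-160.1  -83.6   15.6] az 0.347 tilt 36.8 yz -0.003 Fcr [-2.1 -1.   7.9] gap 0.01 q [ 0.01  0.31  2.54  2.57  0.38 -1.31]
t 22.13 cr [-177.1  -86.7  104.8] az 0.376 tilt 37.0 yz -0.017 Fcr [0.9 0.2 0.5] gap -0.0 q [-0.02  0.04  2.44  1.39  0.24 -0.1 ]
side 162 elev -0.006 z@-139 35.7
scene 135 elev -0.003 z@-139 37.7
side fence plate y [-9.  -5.6 -1.5] 422
scene fence plate y [3.  4.8 6.5] 144
pan 3->c (0, 0, 0.98) spoon (0, 0, 1.0) scoop (0, 0, 0.5) jar (0, 0, 0.73) mug (0, 0, 1.0) box (0, 0, 1.0)
plate scene3->c (-1, -1, 0.97) tab/shoe side3->c (0, 0, 0.98)
```

```bash
python3 - <<'E'
from h import *
ticket.sign_off()
E
```

```text
the job is handed in; nothing more can be done
```

The pan was squeezed against the pad and the fence backed off to about 11 mm of play. The lock lever is pressed flat, and the job was handed in at about 22 s with the gripper clear of everything. The sign-off reports no verdict.

**Squeeze:** I gripped the tab and slid the fence until the reaction rose to about 12 N, against 3–4 N while the pan was only sliding. That puts the pad in by roughly 8–9 mm.

**Back-off:** The fence came back 18.7 mm and the pan followed about 7.5 mm on the spring. One of three image matches gave only 2.6 mm, probably thrown off by a shelf bar, so I ignored it. I held still with the lever up before letting go.

**Lock lever:** The first press left the lever at about half travel, because the shut fingertips turned out to sit about 25–30 mm behind the reported TCP. A second press reached the stop at about 8 N. Two cameras' depth data then put the lever within 0.01 rad of level.

**Last checks:**
- **Fence:** depth put the fence face about 4 mm along y in the scene view, against 3.3 mm expected. One image match shifted by a pixel, about 2 mm, so the play could be slightly more than 11 mm.
- **Pan:** it had not moved since the back-off.
- **Spoon, mug and box:** they matched their starting images exactly.
- **Scoop and jar:** they also showed no shift, but their matches were weaker (0.5 and 0.73).

I did not measure the gap between fence and pan directly; the 11 mm comes from how far each moved.

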